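# Shake the glass beads out over the sorting tray

## Task

Take the clear bead shaker out of the caddy without spilling, lay it on the sloping rest, mouth end up, and let go so that you can take it again across its body. Then hold it mouth-down over the tray and shake all five beads out evenly over the three sections, so that none of them stays empty, without squeezing or pushing the beads with the gripper, and lay the empty shaker back on the rest the same way. Leave the bottles and the other things on the table where they are.

Things in the scene. Friction and masses are not known exactly. Their poses are not given: they have to be found in the camera images.
- shaker_mid (a point): Centre of the bead shaker, a clear flat box 32 mm thick (its x), 54 mm broad (y), 115 mm long (z), about 80 g empty, open only at its +z end. It starts upright, mouth up, in one of the caddy's three bays (which one varies), its x along the caddy's x, with about 4 mm of play all round; its top is 119 mm above the table. Turned half about its z it is the same.
- shaker_mouth (a point): Middle of the mouth, 57.5 mm from the centre along z: a slot 30 (y) by 21.6 mm (x) in the end wall; inside 48 by 26 mm. Tipped slowly to 15 degrees mouth-down, one bead (at times two) rolls out and the rest bridge behind the slot; brisk 30 mm shakes along z at 15 to 35 degrees drop one or two each. If stuck, tip the mouth 25 degrees up and start again.
- bead0_center (a point): Centre of one of five equal amber glass beads, balls of 20 mm diameter, 10.5 g, all inside the shaker at the start. They roll poorly (a slope over 12 degrees is needed).
- bead1_center (a point): Centre of one of five equal amber glass beads, balls of 20 mm diameter, 10.5 g, all inside the shaker at the start. They roll poorly (a slope over 12 degrees is needed).
- bead2_center (a point): Centre of one of five equal amber glass beads, balls of 20 mm diameter, 10.5 g, all inside the shaker at the start. They roll poorly (a slope over 12 degrees is needed).
- bead3_center (a point): Centre of one of five equal amber glass beads, balls of 20 mm diameter, 10.5 g, all inside the shaker at the start. They roll poorly (a slope over 12 degrees is needed).
- bead4_center (a point): Centre of one of five equal amber glass beads, balls of 20 mm diameter, 10.5 g, all inside the shaker at the start. They roll poorly (a slope over 12 degrees is needed).
- caddy: White open caddy fixed to the table, 136 (x) by 70 (y) by 60 mm high, three bays of about 40 by 62 mm inside in a row along its x, floor and walls 4 mm. Origin: centre of its underside. It holds the shaker (top 119 mm above the table) and two bottles; it and the tray may be on either side of the table.
- rest: Wooden rest fixed to the table, base 130 (x) by 60 (y) mm, origin at the centre of its underside. A plate 36 mm wide climbs at 40 degrees towards its -x. At its foot are a stop and two side cheeks, 60 mm apart inside, which reach 22 mm up the slope from the stop and 14 mm above the plate. The stop's face meets the plate at (45, 0, 22) mm.
- rest_mid (a point): Where the shaker's centre is when it lies on the rest: (11, 0, 71) mm in the rest's frame. It lies on a 54 mm broad face, bottom end on the stop, mouth end up towards the rest's -x, overhanging the plate by 27 mm; its narrow sides stand 9 mm out beyond the plate and are free for the fingers above the cheeks.
- rest_mouth (a point): Where the middle of the shaker's mouth is when it lies on the rest: (-33, 0, 108) mm in the rest's frame.
- tray: White sorting tray fixed to the table, 268 (x) by 104 (y) by 30 mm high, walls, dividers and floor 4 mm: three equal sections in a row along its x, their centres at x = -88, 0 and 88 mm. Origin: centre of its underside.
- resin: Bystander: black bottle, 34 mm diameter, 100 mm tall, upright in a caddy bay. Origin: centre of its underside.
- lacquer: Bystander: small glass jar with a cap, 36 mm diameter, 90 mm tall, upright in a caddy bay. Origin: centre of its underside.
- gel: Bystander: clear bottle, 52 mm diameter, 150 mm tall. Origin: centre of its underside.
- oil: Bystander: amber bottle, 60 mm diameter, 130 mm tall. Origin: centre of its underside.
- tape: Bystander: roll of tape lying flat, 90 mm diameter, 18 mm high. Origin: centre of its underside.
- dish: Bystander: small dish of charms, 90 mm diameter, 12 mm high. Origin: centre of its underside.
- carton: Bystander: upright carton, 45 by 28 by 85 mm tall. Origin: centre of its underside.
There are look-alikes about, which are no part of the job. Leave any blue look-alike of the rest alone.

How it is judged (in metres and radians):
On the way, in this order (a step that is already met when the one before it is completed fails the run):
1. the shaker, mouth end up, lies on the sloping rest and has been let go (distance between shaker_mid and rest_mid below 0.02 m and distance between shaker_mouth and rest_mouth below 0.025 m and contact force between the fingers and shaker below 0.1 N and linear speed of shaker below 0.02 m/s), for 0.2 s.
2. all five beads lie in the tray, at least one in each section (x of bead0_center in the frame of tray between -0.13 and 0.13 m and y of bead0_center in the frame of tray between -0.05 and 0.05 m and z of bead0_center in the frame of tray between 0 and 0.036 m and x of bead1_center in the frame of tray between -0.13 and 0.13 m and y of bead1_center in the frame of tray between -0.05 and 0.05 m and z of bead1_center in the frame of tray between 0 and 0.036 m and x of bead2_center in the frame of tray between -0.13 and 0.13 m and y of bead2_center in the frame of tray between -0.05 and 0.05 m and z of bead2_center in the frame of tray between 0 and 0.036 m and x of bead3_center in the frame of tray between -0.13 and 0.13 m and y of bead3_center in the frame of tray between -0.05 and 0.05 m and z of bead3_center in the frame of tray between 0 and 0.036 m and x of bead4_center in the frame of tray between -0.13 and 0.13 m and y of bead4_center in the frame of tray between -0.05 and 0.05 m and z of bead4_center in the frame of tray between 0 and 0.036 m and (x of bead0_center in the frame of tray between -0.13 and -0.044 m or x of bead1_center in the frame of tray between -0.13 and -0.044 m or x of bead2_center in the frame of tray between -0.13 and -0.044 m or x of bead3_center in the frame of tray between -0.13 and -0.044 m or x of bead4_center in the frame of tray between -0.13 and -0.044 m) and (x of bead0_center in the frame of tray between -0.044 and 0.044 m or x of bead1_center in the frame of tray between -0.044 and 0.044 m or x of bead2_center in the frame of tray between -0.044 and 0.044 m or x of bead3_center in the frame of tray between -0.044 and 0.044 m or x of bead4_center in the frame of tray between -0.044 and 0.044 m) and (x of bead0_center in the frame of tray between 0.044 and 0.13 m or x of bead1_center in the frame of tray between 0.044 and 0.13 m or x of bead2_center in the frame of tray between 0.044 and 0.13 m or x of bead3_center in the frame of tray between 0.044 and 0.13 m or x of bead4_center in the frame of tray between 0.044 and 0.13 m)), for 0.1 s.
At the end, for the whole second after the job is handed in: All five beads lie in the tray (centres below 36 mm over its underside, not perched on a wall), at least one in each of its three sections; the shaker lies on the sloping rest, its centre within 20 mm of rest_mid and its mouth within 25 mm of rest_mouth, released and at rest (all of step 1 and all of step 2); the robot touches nothing.
It fails at once if another thing on the table was moved by more than 40 mm (a bottle or jar in the caddy included) (distance of any of resin, lacquer, gel, oil, tape, dish, carton from where it was at the start of the episode above 0.04 m).
It fails at once if the fingers pressed on a bead with more than 3 N (contact force between the fingers and bead0 above 3 N or contact force between the fingers and bead1 above 3 N or contact force between the fingers and bead2 above 3 N or contact force between the fingers and bead3 above 3 N or contact force between the fingers and bead4 above 3 N).
It also fails if it takes over 72 s, if anything falls off the work surface, if the arm or the gripper's body presses on something with over 40 N, if the wrist force passes 120 N, or if a joint passes its speed limit or range.

## Robot

A 6-joint arm with a two-finger parallel gripper is mounted at the origin on the work surface. World frame = base frame: x ahead of the robot, y to its left, z up, the work surface at z = 0. Lengths are in mm, angles in rad, forces in N, time in s.
With the tool pointing down it reaches from about 350 to 775 mm from the base axis. Payload 7.3 kg.
Tool frame: the origin (TCP) lies on the centre line of the jaws, within the pads' length; the fingertips stand 17 mm ahead of it and the grasp point (between the pads) lies 2 mm behind it; z points along the fingers, y is the line along which they close (so a half turn about z gives the same grasp; the last joint's range is limited). The gripper opens to 92 mm and grips with 3 to 60 N. Pads are 19 mm wide; open, the fingers measure 130 mm over their backs; the gripper's body (75 mm by 190 mm) begins 47 mm behind the grasp point.
Start: joints at [-1.268, 0.342, 1.524, -0, 1.275, -0.146], TCP at [227.813, -473.016, 243.741] pointing down, gripper open.
Joint ranges: [-2.53, 2.53], [-0.77, 2.02], [0.04, 2.7], [-1, 4.14], [0.28, 2.66], [-3.11, 3.11]. Speed limits (rad/s): [2.57, 2.57, 3.14, 3.14, 3.14, 3.14].

## Interface

Orientations are given as [roll, pitch, yaw] about the fixed x, y, z axes, in that order (R = Rz(yaw) Ry(pitch) Rx(roll)).
In Python, from plant import bot gives the robot as it stands. The module is installed in compiled form; this text tells all that it offers.
- The arm moves only by the shell command python3 -m pendant 'ROWS'. ROWS is JSON, a list of rows, each a list of 3 entries, a list of its own where there are three numbers: the shift along the world's x, y, z as a fraction of full scale, then the turn, a rotation vector about the world's x, y, z as a fraction of full scale, then the opening, from -1 (shut) to 1 (fully open), so that 0 is half open. In form: [[[tx, ty, tz], [rx, ry, rz], claw], ...]. A call has exactly 10 rows; each row shifts and turns the commanded pose from where the row before left it; what a row does not reach is not made up. Full scale, the value 1, is 30 mm for a shift and 0.12 rad for a turn. A row lasts 1/12 s, in which the tool goes at most 41.7 mm and 7.16 degrees, less where a joint would pass 70% of its speed; a pose out of reach is approached as far as the arm can. A call with a number of a shift or a turn outside -1 to 1 is refused whole. A call with a gripper value outside its range is refused whole. The fingers move at their own pace and stop on an object; the grip force is fixed at half the most. Time passes only in rows, so rows that do not move let the fingers close, or fill a call up. It gives the time, the measured TCP pose, the force, the opening and the grip force at its end, in the units of the state.
- bot.get_obs(): the state, without advancing time (a new reading comes with each control period).
- bot.capture(name): name is "scene" or "top" or "wrist"; returns the picture (384x512x3 uint8, blue, green, red); there is no depth.
- bot.camera_params(name): a dict with "fovy" (degrees; the focal length in pixels is half the picture's height over the tangent of half this angle, whatever the lens; pixels are square), "cx", "cy" (the principal point, pixels), "camera_from_world" (4x4, takes a point from world to camera coordinates). Camera axes: x right, y down, z forward; pixel columns grow to the right and rows downward; lengths in mm; the calibration is good to about 2 mm. A picture is of the moment at which its call begins: read the wrist's pose just before it. camera_params takes no time and is no camera call; for the wrist camera it gives the pose at the moment of the call.
- bot.close_job(): hands the job in; it is judged then, once.
The state is a dict: "time": time; "joint_positions": joint angles; "dq": joint speeds; "tau": joint torques, N m; "tool_pos": TCP position; "tcp_rot": TCP orientation; "contact_force": force on the tool from outside, world axes, zero at the start; "moment": the same for the moment, N m; "grip_width": finger opening in mm; "finger_force": force on a finger pad.
Only numpy, scipy, OpenCV 4.12 (cv2) and the standard library are available. Lean on these libraries where they do the work, as an engineer would, in place of code of your own. Each camera call takes 0.05 s, during which the arm holds its last target. There are 200 camera calls.

## Working session

There is one attempt and no reset: what is moved stays moved. The work goes in short steps, Python scripts to look and compute and a shell command to move; the robot and the scene stay as the last step left them, time stands still between calls to the robot, and variables do not carry over. Pictures are saved under pics/ and viewed, at most 10 in all, crops included, and the job is handed in when it is done.

```bash
mkdir -p pics; cat > h.py <<'E'
import numpy as np, cv2
from plant import bot
def cam(n):
    p=bot.camera_params(n); f=192/np.tan(np.radians(p['fovy'])/2)
    return f,p['cx'],p['cy'],np.array(p['camera_from_world'])
def ray(c,u,v):
    f,cx,cy,T=c; d=np.array([(u-cx)/f,(v-cy)/f,1]); R=T[:3,:3]
    return -R.T@T[:3,3], R.T@d
def atz(c,u,v,z):
    o,d=ray(c,u,v); return o+d*(z-o[2])/d[2]
def proj(c,P):
    f,cx,cy,T=c; q=T[:3,:3]@np.asarray(P,float)+T[:3,3]; return np.array([cx+f*q[0]/q[2],cy+f*q[1]/q[2]])
def tri(obs):
    A=np.zeros((3,3));b=np.zeros(3)
    for c,u,v in obs:
        o,d=ray(c,u,v); d=d/np.linalg.norm(d);M=np.eye(3)-np.outer(d,d);A+=M;b+=M@o
    return np.linalg.solve(A,b)
E
python3 - <<'E'
from h import *
for n in('scene','top'):
    im=bot.capture(n); cv2.imwrite(f'pics/{n}0.png',im)
    c=cam(n); print(n,c[:3],np.round(c[3],3).tolist())
im=np.vstack([cv2.imread('pics/scene0.png'),cv2.imread('pics/top0.png')])
cv2.imwrite('pics/s1.png',cv2.resize(cv2.imread('pics/scene0.png'),(800,600),interpolation=cv2.INTER_CUBIC))
cv2.imwrite('pics/t1.png',cv2.resize(cv2.imread('pics/top0.png'),(800,600),interpolation=cv2.INTER_CUBIC))
o=bot.get_obs();print(o)
E
```

```text
scene (np.float64(376.67807611198697), 257.7145333208378, 190.414123981405) [[-0.379, 0.925, -0.018, 215.144], [0.74, 0.291, -0.607, -353.253], [-0.556, -0.243, -0.795, 1355.822], [0.0, 0.0, 0.0, 1.0]]
top (np.float64(358.049420846153), 253.8917690269756, 186.5673275946581) [[0.011, -1.0, 0.017, -15.857], [-0.999, -0.012, -0.046, 561.572], [0.046, -0.017, -0.999, 901.022], [0.0, 0.0, 0.0, 1.0]]
{'time': 0.1, 'joint_positions': array([-1.26803680e+00,  3.42648539e-01,  1.52491308e+00, -1.60561474e-06,
        1.27541373e+00, -1.45962476e-01]), 'dq': array([-0.00072245, -0.00110349, -0.00340917,  0.00033433, -0.00010384,
        0.00096895]), 'tau': array([ 1.24528200e-03, -4.32003558e+01, -2.44696158e+01,  7.18374504e-02,
        5.25989605e-02, -7.37839537e-05]), 'tool_pos': array([ 227.68728784, -472.6795205 ,  243.1197257 ]), 'tcp_rot': array([-3.14022444e+00, -1.99586546e-04,  4.48722336e-01]), 'contact_force': array([ 0.13584859, -0.69327897, -0.02376869]), 'moment': array([ 0.02181893, -0.03301775, -0.04393298]), 'finger_force': 0.0, 'grip_width': 91.98527340007277}
```

View pics/s1.png

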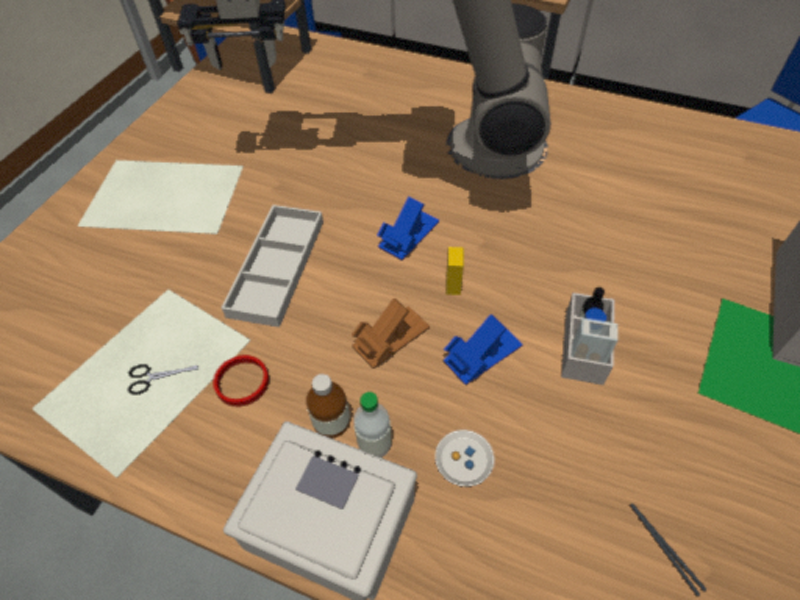

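View pics/t1.png

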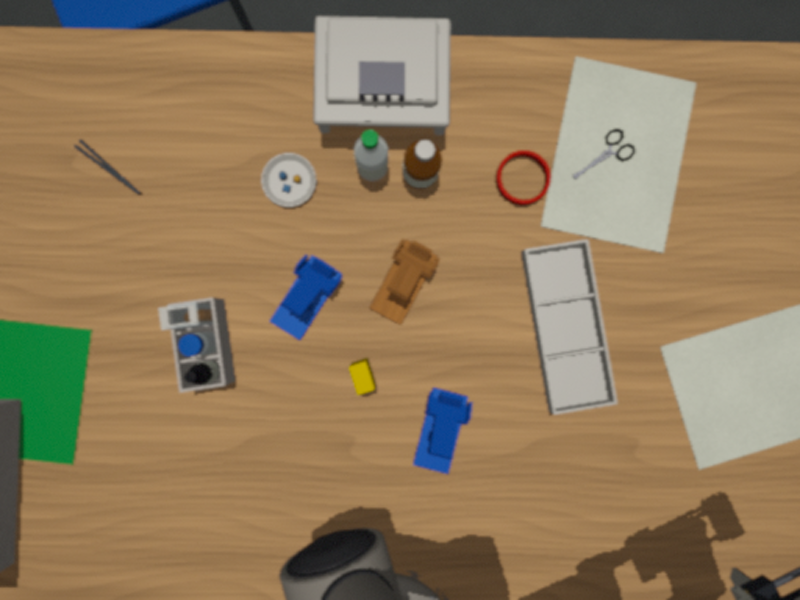

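The scene shows, in 800-px pictures, the caddy at scene (590,340) / top (200,345). The shaker is in its far bay at top (190,315). The tray is at top (570,327).

There are three rest-like things in the top view: brown (405,280), blue (307,297) and blue (443,430). The brown wooden one fits the description. I'll confirm it in an enlarged crop.

```bash
python3 - <<'E'
from h import *
s=cv2.imread('pics/scene0.png');t=cv2.imread('pics/top0.png')
def crop(im,x,y): return cv2.resize(im[y:y+75,x:x+100],(400,300),interpolation=cv2.INTER_CUBIC)
# origins: scene rest (205,175), top rest(215,140), scene caddy (330,175), top caddy(80,182)
im=np.vstack([np.hstack([crop(s,205,175),crop(t,215,140)]),np.hstack([crop(s,330,178),crop(t,80,182)])])
cv2.imwrite('pics/crop1.png',im)
E
```

```text
(no output)
```

View pics/crop1.png

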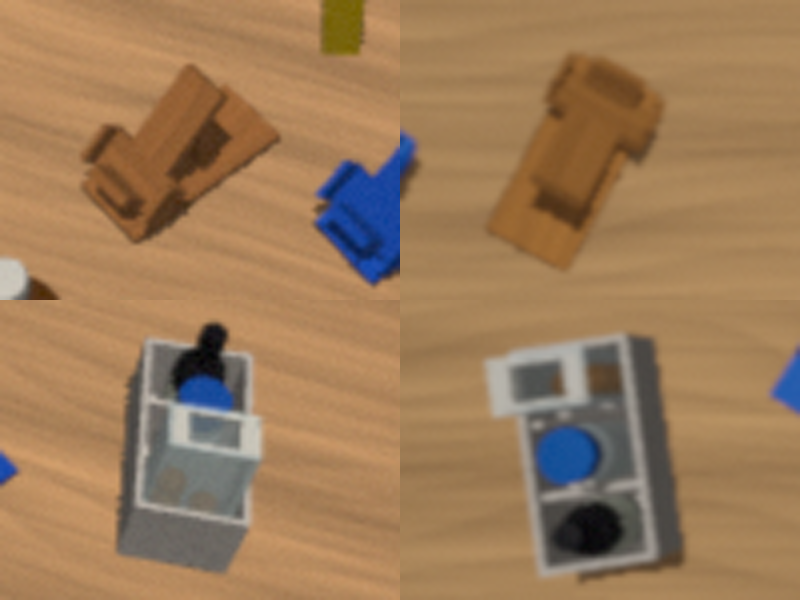

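The crop confirms it. The brown rest has its stop pocket at crop top (610,85), on the far side, and its plate rises towards the robot. The clear shaker, with amber beads in it, stands in the far bay, with its top at crop top (537,380).

```bash
cat > m.py <<'E'
from h import *
S=cam('scene');T=cam('top')
sr=lambda x,y:(S,205+(x+.5)/4-.5,175+(y+.5)/4-.5)
tr=lambda x,y:(T,215+(x-399.5)/4-.5,140+(y+.5)/4-.5)
sc=lambda x,y:(S,330+(x+.5)/4-.5,178+(y-299.5)/4-.5)
tc=lambda x,y:(T,80+(x-399.5)/4-.5,182+(y-299.5)/4-.5)
sf=lambda x,y:(S,x*.64,y*.64); tf=lambda x,y:(T,x*.64,y*.64)
def go(name,pairs):
    print(name)
    P=[]
    for a,b in pairs:
        p=tri([a,b]);P.append(p);e=[np.round(proj(c,p)-(u,v),1).tolist() for c,u,v in(a,b)]
        print(np.round(p,1),e)
    return np.array(P)
E
python3 - <<'E'
from m import *
L=go('lid ++,-+(x+),--,+-',[(sc(258,462),tc(487,358)),(sc(168,440),tc(580,345)),(sc(172,402),tc(587,402)),(sc(262,418),tc(495,415))])
print(L.mean(0), np.linalg.norm(L[0]-L[1]),np.linalg.norm(L[1]-L[2]))
C=go('caddy -y-x,+y-x',[(sc(147,340),tc(655,555)),(sc(250,352),tc(540,575)),(sc(135,505),tc(627,335))])
R=go('rest base -x corners, plate top corners',[(sr(280,133),tr(488,230)),(sr(222,98),tr(540,183)),(sr(190,65),tr(600,200))])
print(atz(*tr(565,270),10), atz(*tr(488,230),10))
Y=go('tray +y+x,-y+x,-y-x,+y-x',[(sf(278,322),tf(525,247)),(sf(224,312),tf(590,240)),(sf(275,208),tf(616,403)),(sf(322,211),tf(552,412))])
print(Y.mean(0),[np.linalg.norm(Y[i]-Y[(i+1)%4]) for i in range(4)])
d=Y[0]-Y[3];print(np.degrees(np.arctan2(d[1],d[0])));d=Y[1]-Y[2];print(np.degrees(np.arctan2(d[1],d[0])))
E
```

```text
lid ++,-+(x+),--,+-
[531.3 333.7 118.3] [[0.1, -0.0], [0.1, -0.0]]
[539.  280.9 123.1] [[-0.1, 0.0], [-0.1, 0.0]]
[507.2 277.7 118.6] [[-0.1, 0.0], [-0.1, 0.0]]
[499.2 329.5 118. ] [[-0.4, 0.1], [-0.4, 0.1]]
[519.16913728 305.46190373 119.47778595] 53.54774531006532 32.216896372774784
caddy -y-x,+y-x
[415.3 254.9  58.7] [[-0.1, 0.0], [-0.2, 0.1]]
[403.5 320.9  62.8] [[0.1, -0.0], [0.1, -0.0]]
[546.7 275.7  58.4] [[-0.4, 0.0], [-0.4, 0.1]]
rest base -x corners, plate top corners
[534.   35.7   6.1] [[-0.4, 0.0], [-0.4, 0.1]]
[561.4   3.5  66.3] [[-0.6, -0.0], [-0.7, 0.2]]
[549.9 -28.4  73. ] [[-2.2, -0.1], [-2.3, 0.8]]
[509.34712738 -14.95025551  10.        ] [534.31256235  34.54300827  10.        ]
tray +y+x,-y+x,-y-x,+y-x
[ 635.3 -214.4   19.3] [[-1.4, -0.2], [-1.5, 0.6]]
[ 648.5 -321.9   12.8] [[-2.0, -0.4], [-2.1, 0.9]]
[ 383.8 -363.8   17.4] [[-1.0, -0.2], [-1.2, 0.4]]
[ 372.  -256.1   35.4] [[-0.4, -0.1], [-0.5, 0.2]]
[ 509.89584729 -289.06099067   21.23458603] [np.float64(108.52144450669992), np.float64(268.0221931252942), np.float64(109.82787891235144), np.float64(267.06098375699685)]
9.018346869105056
9.00721036063932
```

```bash
python3 - <<'E'
from m import *
for n,p,z in(('gel cap',tf(370,138),150),('oil cap',tf(425,149),130),('gel base',tf(374,178),0),('carton',tf(362,377),85),('blue lower',tf(443,430),0),('box',tf(382,100),60)): print(n,np.round(atz(*p,z)))
W=cam('wrist');p=bot.camera_params('wrist');print(W[:3],p['fovy'])
R=W[3][:3,:3];print('campos',-R.T@W[3][:3,3],'axes x,y,z in world\n',np.round(R,3))
from scipy.spatial.transform import Rotation as Ro
o=bot.get_obs();A=Ro.from_euler('xyz',o['tcp_rot']).as_matrix();print(np.round(A,3))
print('cam in tcp',A.T@(-R.T@W[3][:3,3]-o['tool_pos']),'\n',np.round(R@A,3))
E
```

```text
gel cap [771.  33. 150.]
oil cap [763. -46. 130.]
gel base [752.  31.   0.]
carton [430.  42.  85.]
blue lower [336. -88.   0.]
box [861.  18.  60.]
(np.float64(340.8873595691256), 259.88807925753, 189.83888774303983) 58.779546454624864
campos [ 300.138763   -438.11047827  385.42177653] axes x,y,z in world
 [[ 0.434 -0.901 -0.002]
 [-0.86  -0.415  0.298]
 [-0.269 -0.128 -0.955]]
[[ 0.901  0.434 -0.   ]
 [ 0.434 -0.901  0.001]
 [ 0.    -0.001 -1.   ]]
cam in tcp [ 8.03038908e+01  8.90577231e-02 -1.42286281e+02] 
 [[ 0.     1.     0.   ]
 [-0.954  0.    -0.298]
 [-0.298 -0.     0.954]]
```

```bash
python3 -m pendant '[[[0.65,0.94,0.1],[0,0,-0.15],1],[[0.65,0.94,0.1],[0,0,-0.15],1],[[0.65,0.94,0.1],[0,0,-0.15],1],[[0.65,0.94,0.1],[0,0,-0.15],1],[[0.65,0.94,0.1],[0,0,-0.15],1],[[0.65,0.94,0.1],[0,0,-0.15],1],[[0.65,0.94,0.1],[0,0,-0.15],1],[[0.65,0.94,0.1],[0,0,-0.15],1],[[0.65,0.94,0.1],[0,0,-0.15],1],[[0.65,0.94,0.1],[0,0,-0.15],1]]' && python3 - <<'E'
from h import *
W=cam('wrist');np.save('w1.npy',np.array(W,dtype=object),allow_pickle=True);cv2.imwrite('pics/w1.png',bot.capture('wrist'))
E
python3 -m pendant '[[[0.65,0.94,0],[0,0,-0.15],1],[[0.65,0.94,0],[0,0,-0.15],1],[[0.65,0.94,0],[0,0,-0.15],1],[[0.65,0.94,0],[0,0,-0.15],1],[[0.65,0.94,0],[0,0,-0.15],1],[[0.65,0.94,0],[0,0,-0.15],1],[[0,0,0],[0,0,0],1],[[0,0,0],[0,0,0],1],[[0,0,0],[0,0,0],1],[[0,0,0],[0,0,0],1]]'; python3 - <<'E'
from h import *
W=cam('wrist');np.save('w2.npy',np.array(W,dtype=object),allow_pickle=True);b=bot.capture('wrist');cv2.imwrite('pics/w2.png',b)
a=cv2.imread('pics/w1.png');cv2.imwrite('pics/w12.png',cv2.resize(np.vstack([a[:,:],b]),(400,600))) 
print(bot.get_obs()['joint_positions'].round(3))
cv2.imwrite('pics/w2b.png',cv2.resize(b,(800,600),interpolation=cv2.INTER_CUBIC))
E
```

```text
time: 0.93
tool_pos: [423.3, -189.3, 273.7]
tcp_rot: [-3.141, 0.0, 0.268]
contact_force: [1.4, -0.9, -0.1]
grip_width: 92.0
finger_force: 0.0
time: 1.82
tool_pos: [539.3, -22.7, 273.5]
tcp_rot: [3.141, 0.001, 0.16]
contact_force: [-0.4, 0.1, 0.4]
grip_width: 91.5
finger_force: 0.0
[-0.184  0.348  1.431 -0.     1.363  1.227]
```

View pics/w2b.png

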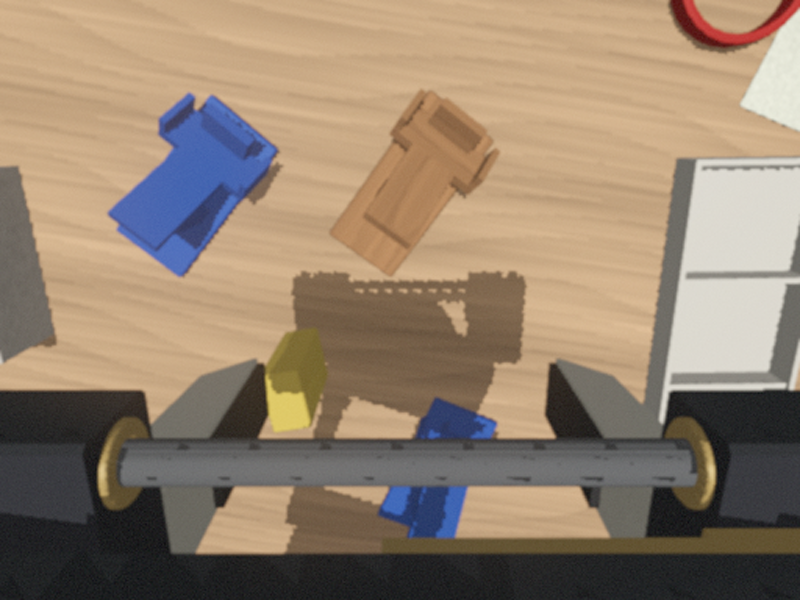

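The wrist view shows the wooden rest: base corners at (331,235) and (390,275), plate top corners at (366,215) and (408,248), stop pocket near (460,125). The tray is at right, with its rim corner at (680,160) and dividers at (687,275) and (670,378). I'll fit the model poses to all three views.

```bash
cat > fit.py <<'E'
from m import *
from scipy.optimize import least_squares
W=tuple(np.load('w2.npy',allow_pickle=True)); wf=lambda x,y:(W,(x+.5)*.64-.5,(y+.5)*.64-.5)
def world(q,P): 
    c,s=np.cos(q[2]),np.sin(q[2]); return np.array([q[0]+c*P[0]-s*P[1],q[1]+s*P[0]+c*P[1],P[2]])
def fit(name,obs,q0,hb):
    def f(q): return np.concatenate([proj(o[0],world(q,[P[0],P[1],q[3] if P[2] is None else P[2]]))-o[1:] for P,o in obs]+[[(q[3]-hb)/5]])
    r=least_squares(f,q0+[hb],loss='soft_l1'); print(name,r.x[:2].round(1),np.degrees(r.x[2]).round(2),r.x[3].round(1)); print(r.fun[:-1].reshape(-1,2).round(1).tolist()); return r.x
E
python3 - <<'E'
from fit import *
q=fit('rest',[((-65,30,None),wf(331,235)),((-65,-30,None),wf(390,275)),((-22.4,18,78.6),wf(366,215)),((-22.4,-18,78.6),wf(408,248)),
 ((-65,30,None),tr(488,230)),((-65,-30,None),tr(565,270)),((-65,30,None),sr(280,133))],[580,-19,-.46],8)
for n,P in(('mid',(11,0,71)),('mouth',(-33,0,108)),('stop',(45,0,22))): print(n,world(q,P).round(1))
# where model would put the stop/cheeks in the wrist view 
for P in((45,30,22),(45,-30,22),(-22.4,18,78.6),(65,30,8),(65,-30,8)): print(P,((proj(W,world(q,P))+.5)/.64-.5).round())
np.save('rest.npy',q)
q=fit('tray',[((134,52,30),tf(525,247)),((134,-52,30),tf(590,240)),((-134,-52,30),tf(616,403)),((-134,52,30),tf(552,412)),((134,52,30),wf(677,158)),
 ((134,52,30),sf(278,322)),((134,-52,30),sf(224,312)),((-134,-52,30),sf(275,208)),((-134,52,30),sf(322,211))],[510,-289,.157],30)
for x in(-88,0,88): print(world(q,(x,0,4)).round(1))
np.save('tray.npy',q)
E
```

```text
rest [576.  -19.1] -27.39 2.7
[[-1.3, -0.6], [0.5, 2.0], [-0.2, -0.5], [2.1, -0.3], [-1.1, 0.9], [0.3, 1.9], [0.4, 0.3]]
mid [585.8 -24.2  71. ]
mouth [546.7  -3.9 108. ]
stop [615.9 -39.8  22. ]
(45, 30, 22) [413. 114.]
(45, -30, 22) [480. 167.]
(-22.4, 18, 78.6) [366. 214.]
(65, 30, 8) [430.  91.]
(65, -30, 8) [495. 143.]
tray [ 510.1 -283.3] 10.94 30.0
[[-3.4, 1.4], [-4.8, -1.3], [-0.8, -0.7], [-0.5, 1.2], [6.0, -0.4], [0.9, -2.6], [-0.3, -1.8], [-1.4, -1.8], [-0.1, 0.4]]
[ 423.7 -300.     4. ]
[ 510.1 -283.3    4. ]
[ 596.5 -266.6    4. ]
```

```bash
python3 -m pendant '[[[-0.056,0.912,-0.2],[0,0,0],1],[[-0.056,0.912,-0.2],[0,0,0],1],[[-0.056,0.912,-0.2],[0,0,0],1],[[-0.056,0.912,-0.2],[0,0,0],1],[[-0.056,0.912,-0.2],[0,0,0],1],[[-0.056,0.912,-0.2],[0,0,0],1],[[-0.056,0.912,-0.2],[0,0,0],1],[[-0.056,0.912,-0.2],[0,0,0],1],[[-0.056,0.912,-0.2],[0,0,0],1],[[-0.056,0.912,-0.2],[0,0,0],1]]' >/dev/null; python3 -m pendant '[[[-0.056,0.912,-0.2],[0,0,0],1],[[-0.056,0.912,-0.2],[0,0,0],1],[[0,0,0],[0,0,0],1],[[0,0,0],[0,0,0],1],[[0,0,0],[0,0,0],1],[[0,0,0],[0,0,0],1],[[0,0,0],[0,0,0],1],[[0,0,0],[0,0,0],1],[[0,0,0],[0,0,0],1],[[0,0,0],[0,0,0],1]]'; python3 - <<'E'
from h import *
b=bot.capture('wrist');c=cam('wrist')
for P in((531,334,119),(539,281,119),(507,278,119),(499,329.5,119)): cv2.circle(b,tuple(proj(c,P).round().astype(int).tolist()),2,(0,0,255),-1)
a=cv2.imread('pics/w1.png')
cv2.imwrite('pics/w3.png',np.hstack([b[100:384,56:456],a[100:384,112:512]]))
np.save('w3.npy',np.array(c,dtype=object),allow_pickle=True);print(bot.get_obs()['tool_pos'],bot.get_obs()['joint_positions'].round(2))
E
```

```text
time: 3.53
tool_pos: [519.8, 306.1, 202.0]
tcp_rot: [3.142, -0.0, 0.16]
contact_force: [-0.6, -0.4, -0.2]
grip_width: 91.6
finger_force: 0.0
[519.7708209  306.21249355 201.88460929] [ 0.41  0.52  1.36 -0.    1.26  1.82]
```

View pics/w3.png

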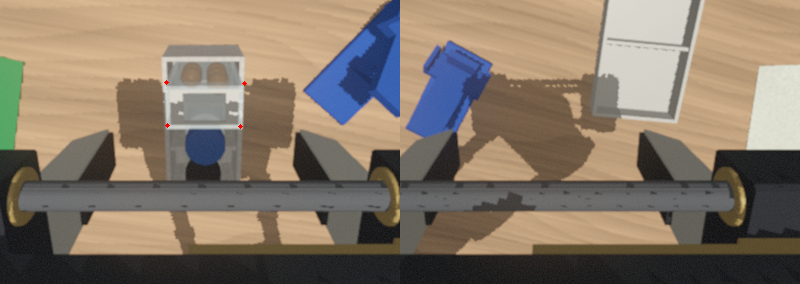

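Left crop: the red model dots fall on the shaker's lid corners, (167,85) to (242,126), so the measurement holds. Right crop: the tray's -x end is visible, with its corner at (677,122). Next I descend and grip.

```bash
python3 -m pendant '[[[0,0,-0.883],[0,0,0],1],[[0,0,-0.883],[0,0,0],1],[[0,0,-0.883],[0,0,0],1],[[0,0,-0.883],[0,0,0],1],[[0,0,0],[0,0,0],1],[[0,0,0],[0,0,0],1],[[0,0,0],[0,0,0],-1],[[0,0,0],[0,0,0],-1],[[0,0,0],[0,0,0],-1],[[0,0,0],[0,0,0],-1]]'; python3 -m pendant '[[[0,0,0],[0,0,0],-1],[[0,0,0],[0,0,0],-1],[[0,0,0],[0,0,0],-1],[[0,0,0],[0,0,0],-1],[[0,0,0],[0,0,0],-1],[[0,0,0],[0,0,0],-1],[[0,0,0.1],[0,0,0],-1],[[0,0,0.2],[0,0,0],-1],[[0,0,0.3],[0,0,0],-1],[[0,0,0.3],[0,0,0],-1]]'
python3 - <<'E'
from fit import *
W1=tuple(np.load('w1.npy',allow_pickle=True))
q=fit('tray',[((134,52,30),tf(525,247)),((134,-52,30),tf(590,240)),((-134,-52,30),tf(616,403)),((-134,52,30),tf(552,412)),((134,52,30),wf(697,160)),((134,52,0),wf(678,158)),
 ((134,52,30),sf(278,322)),((134,-52,30),sf(224,312)),((-134,-52,30),sf(275,208)),((-134,52,30),sf(322,211)),((-134,-52,30),(W1,389,222))],[510,-289,.157],30)
for x in(-88,0,88): print(world(q,(x,0,4)).round(1))
np.save('tray.npy',q)
# lay-down target: tool frame
from scipy.spatial.transform import Rotation as Ro
o=bot.get_obs();r=np.load('rest.npy')
z0=119-o['tool_pos'][2]; print(o['tool_pos'],o['tcp_rot'])
E
```

```text
time: 4.42
tool_pos: [520.3, 306.8, 97.2]
tcp_rot: [-3.141, -0.002, 0.161]
contact_force: [0.8, 0.4, -0.0]
grip_width: 69.5
finger_force: 0.0
time: 5.25
tool_pos: [519.5, 306.5, 123.3]
tcp_rot: [3.141, 0.001, 0.161]
contact_force: [-0.7, -0.3, -0.5]
grip_width: 54.1
finger_force: 30.0
tray [ 509.  -288.5] 9.73 30.0
[[-0.3, 1.2], [-1.6, -0.6], [0.2, 0.4], [0.4, 1.4], [0.1, -0.9], [-0.9, -1.0], [-1.7, -3.3], [-2.5, -3.1], [-1.7, -2.6], [-0.7, 0.1], [-0.7, 0.3]]
[ 422.3 -303.4    4. ]
[ 509.  -288.5    4. ]
[ 595.8 -273.7    4. ]
[519.51105302 306.47596537 123.34831439] [3.14134321e+00 6.20099126e-04 1.60863307e-01]
```

Gripped: width 54.1 mm, 30 N. Now I work out the lay-down pose.

```bash
cat > lay.py <<'E'
from fit import *
from scipy.spatial.transform import Rotation as Ro
r=np.load('rest.npy'); Rr=Ro.from_euler('z',r[2]).as_matrix()
def axis_tool(z,x): z=np.array(z)/np.linalg.norm(z);x=np.array(x)/np.linalg.norm(x);return Rr@np.column_stack([x,np.cross(z,x),z])
c,s=np.cos(np.radians(40)),np.sin(np.radians(40)); UP=np.array([-c,0,s]);N=np.array([s,0,c]);MID=np.array([11,0,71.])
def delta(Pr,Rt):
    "needed from the measured pose: mm shift and rotvec in units"
    o=bot.get_obs();A=Ro.from_euler('xyz',o['tcp_rot']).as_matrix()
    P=world(r,Pr);d=P-o['tool_pos'];v=Ro.from_matrix(Rt@A.T).as_rotvec()
    print('target',P.round(1),'shift mm',d.round(1),'units',(d/30).round(3),'rot units',(v/.12).round(3),'deg',np.degrees(v).round(2))
RL=axis_tool(-UP,N)
E
python3 - <<'E'
from lay import *
T=MID+34.8*UP
delta(T,RL);delta(T+35*N+10*UP,RL)
E
```

```text
target [562.1 -11.9  93.4] shift mm [  42.6 -318.4  -30. ] units [  1.419 -10.612  -0.999] rot units [-1.166 -7.303 -4.976] deg [ -8.02 -50.21 -34.21]
target [575.3 -18.7 126.6] shift mm [  55.7 -325.2    3.3] units [  1.858 -10.84    0.109] rot units [-1.166 -7.303 -4.976] deg [ -8.02 -50.21 -34.21]
```

```bash
python3 -m pendant '[[[0,0,0.72],[0,0,0],-1],[[0,0,0.72],[0,0,0],-1],[[0,0,0.72],[0,0,0],-1],[[0,0,0.72],[0,0,0],-1],[[0,0,0.72],[0,0,0],-1],[[0.143,-0.834,0],[-0.09,-0.562,-0.383],-1],[[0.143,-0.834,0],[-0.09,-0.562,-0.383],-1],[[0.143,-0.834,0],[-0.09,-0.562,-0.383],-1],[[0.143,-0.834,0],[-0.09,-0.562,-0.383],-1],[[0.143,-0.834,0],[-0.09,-0.562,-0.383],-1]]'; python3 -m pendant '[[[0.143,-0.834,0],[-0.09,-0.562,-0.383],-1],[[0.143,-0.834,0],[-0.09,-0.562,-0.383],-1],[[0.143,-0.834,0],[-0.09,-0.562,-0.383],-1],[[0.143,-0.834,0],[-0.09,-0.562,-0.383],-1],[[0.143,-0.834,0],[-0.09,-0.562,-0.383],-1],[[0.143,-0.834,0],[-0.09,-0.562,-0.383],-1],[[0.143,-0.834,0],[-0.09,-0.562,-0.383],-1],[[0.143,-0.834,0],[-0.09,-0.562,-0.383],-1],[[0,0,0],[0,0,0],-1],[[0,0,0],[0,0,0],-1]]'; python3 - <<'E'
from lay import *
print(bot.get_obs()['joint_positions'].round(3))
delta(MID+34.8*UP+35*N+10*UP,RL)
E
```

```text
time: 6.08
tool_pos: [541.1, 180.3, 232.2]
tcp_rot: [3.07, -0.338, -0.061]
contact_force: [0.8, 0.2, -0.9]
grip_width: 53.8
finger_force: 30.0
time: 6.92
tool_pos: [581.2, -21.2, 261.6]
tcp_rot: [-3.136, -0.81, -0.47]
contact_force: [-0.3, 0.8, -1.5]
grip_width: 53.7
finger_force: 30.0
[-0.     0.193  1.97  -0.996  0.396  2.865]
target [575.3 -18.7 126.6] shift mm [  -5.9    2.4 -135. ] units [-0.198  0.081 -4.5  ] rot units [-0.264 -0.448 -0.098] deg [-1.82 -3.08 -0.67]
```

The arm stopped short of the lay-down pose because joint 4 is at its limit (-1.0). Pointing the tool 40° below horizontal to the right isn't possible there. I'll stand the shaker upright on free table near (490,-130) and retake it with the tool tilted 30° towards the robot. That leaves the lay-down needing only 20° of outward tilt.

```bash
cat >> lay.py <<'E'
def deltaw(P,Rt):
    o=bot.get_obs();A=Ro.from_euler('xyz',o['tcp_rot']).as_matrix()
    d=np.array(P)-o['tool_pos'];v=Ro.from_matrix(Rt@A.T).as_rotvec()
    print('target',np.round(P,1),'shift',d.round(1),'units',(d/30).round(3),'rot units',(v/.12).round(3),'deg',np.degrees(v).round(2),'q',o['joint_positions'].round(2))
def tilt(a,sx): # a deg outward (+) / inward (-) in the rest's x-z plane; sx=+1 camera outward, -1 inward
    a=np.radians(a);return axis_tool([np.sin(a),0,-np.cos(a)],[sx*np.cos(a),0,sx*np.sin(a)])
E
python3 - <<'E'
from lay import *
print(np.abs(tilt(50,1)-RL).max())
deltaw([490,-130,130],tilt(0,1))
E
```

```text
1.1102230246251565e-16
target [ 490 -130  130] shift [ -91.2 -108.8 -131.6] units [-3.04  -3.628 -4.387] rot units [ 3.046  6.027 -0.079] deg [20.94 41.44 -0.54] q [-0.    0.19  1.97 -1.    0.4   2.87]
```

```bash
python3 -m pendant '[[[-0.304,-0.363,-0.4],[0.305,0.603,-0.008],-1],[[-0.304,-0.363,-0.4],[0.305,0.603,-0.008],-1],[[-0.304,-0.363,-0.4],[0.305,0.603,-0.008],-1],[[-0.304,-0.363,-0.4],[0.305,0.603,-0.008],-1],[[-0.304,-0.363,-0.4],[0.305,0.603,-0.008],-1],[[-0.304,-0.363,-0.4],[0.305,0.603,-0.008],-1],[[-0.304,-0.363,-0.4],[0.305,0.603,-0.008],-1],[[-0.304,-0.363,-0.4],[0.305,0.603,-0.008],-1],[[-0.304,-0.363,-0.4],[0.305,0.603,-0.008],-1],[[-0.304,-0.363,-0.4],[0.305,0.603,-0.008],-1]]'; python3 -m pendant '[[[0,0,0],[0,0,0],-1],[[0,0,0],[0,0,0],-1],[[0,0,-0.3],[0,0,0],-1],[[0,0,-0.3],[0,0,0],-1],[[0,0,-0.3],[0,0,0],-1],[[0,0,-0.2],[0,0,0],-1],[[0,0,0],[0,0,0],-1],[[0,0,0],[0,0,0],-1],[[0,0,0],[0,0,0],-1],[[0,0,0],[0,0,0],-1]]'; python3 - <<'E'
from lay import *
deltaw([490,-130,93],tilt(0,1))
E
```

```text
time: 7.75
tool_pos: [495.5, -122.3, 148.2]
tcp_rot: [3.136, -0.052, -0.474]
contact_force: [-0.3, -0.3, -1.7]
grip_width: 54.0
finger_force: 30.0
time: 8.58
tool_pos: [496.1, -123.0, 115.7]
tcp_rot: [3.136, -0.057, -0.476]
contact_force: [0.0, -0.4, -2.0]
grip_width: 54.0
finger_force: 30.0
target [ 490 -130   93] shift [ -6.1  -7.  -22.7] units [-0.202 -0.235 -0.755] rot units [ 0.262  0.398 -0.018] deg [ 1.8   2.74 -0.12] q [-0.39  0.44  1.78 -0.01  0.87  1.67]
```

```bash
python3 -m pendant '[[[0,0,-0.1],[0.131,0.199,-0.01],-1],[[0,0,-0.1],[0.131,0.199,-0.01],-1],[[0,0,-0.2],[0,0,0],-1],[[0,0,-0.15],[0,0,0],-1],[[0,0,-0.1],[0,0,0],-1],[[0,0,-0.05],[0,0,0],-1],[[0,0,-0.03],[0,0,0],-1],[[0,0,-0.03],[0,0,0],-1],[[0,0,0],[0,0,0],-1],[[0,0,0],[0,0,0],-1]]'; python3 - <<'E'
from lay import *
deltaw([490,-130,92.3],tilt(0,1))
E
```

```text
time: 9.42
tool_pos: [495.8, -122.9, 92.6]
tcp_rot: [3.142, 0.001, -0.478]
contact_force: [0.4, -1.0, -1.3]
grip_width: 53.8
finger_force: 30.0
target [ 490.  -130.    92.3] shift [-5.8 -7.1 -0.3] units [-0.194 -0.237 -0.01 ] rot units [-0.002 -0.004  0.002] deg [-0.01 -0.03  0.02] q [-0.39  0.49  1.76  0.    0.89  1.66]
```

```bash
python3 -m pendant '[[[0,0,-0.02],[0,0,0],-1],[[0,0,0],[0,0,0],-1],[[0,0,0],[0,0,0],-1],[[0,0,0],[0,0,0],1],[[0,0,0],[0,0,0],1],[[0,0,0],[0,0,0],1],[[0,0,0],[0,0,0],1],[[0,0,0],[0,0,0],1],[[0,0,0],[0,0,0],1],[[0,0,0.2],[0,0,0],1]]'; python3 -m pendant '[[[0,0,0.7],[0,0,0],1],[[0,0,0.9],[0,0,0],1],[[0,0,0.9],[0,0,0],1],[[0,0,0.9],[0,0,0],1],[[0,0,0],[0,0,1],1],[[0,0,0],[0,0,1],1],[[0,0,0],[0,0,1],1],[[0,0,0],[0,0,1],1],[[0,0,0],[0,0,1],1],[[0,0,0],[0,0,1],1]]';  python3 - <<'E'
from lay import *
# shaker stands at (495.8,-122.9): new grasp TCP 82 above table, tilted 30 inward, camera inward
deltaw([495.8,-122.9,200],tilt(0,-1))
for n in('top','scene'):cv2.imwrite(f'pics/{n}5.png',bot.capture(n))
c=cam('top');
E
```

```text
time: 10.25
tool_pos: [495.1, -122.6, 97.1]
tcp_rot: [3.141, 0.003, -0.478]
contact_force: [-0.6, -0.4, 0.2]
grip_width: 90.8
finger_force: 0.0
time: 11.08
tool_pos: [495.7, -122.9, 200.4]
tcp_rot: [3.141, 0.001, 0.248]
contact_force: [-0.3, 0.4, -0.1]
grip_width: 91.6
finger_force: 0.0
target [ 495.8 -122.9  200. ] shift [ 0.1 -0.  -0.4] units [ 0.002 -0.001 -0.012] rot units [7.0000e-03 3.0000e-03 2.0133e+01] deg [5.0000e-02 2.0000e-02 1.3842e+02] q [-0.39  0.36  1.63 -0.    1.16  0.93]
```

```bash
python3 -m pendant '[[[0,0,0],[0,0,1],1],[[0,0,0],[0,0,1],1],[[0,0,0],[0,0,1],1],[[0,0,0],[0,0,1],1],[[0,0,0],[0,0,1],1],[[0,0,0],[0,0,1],1],[[0,0,0],[0,0,1],1],[[0,0,0],[0,0,1],1],[[0,0,0],[0,0,1],1],[[0,0,0],[0,0,1],1]]' >/dev/null; python3 -m pendant '[[[0,0,0],[0,0,1],1],[[0,0,0],[0,0,1],1],[[0,0,0],[0,0,1],1],[[0,0,0],[0,0,1],1],[[0,0,0],[0,0,1],1],[[0,0,0],[0,0,1],1],[[0,0,0],[0,0,1],1],[[0,0,0],[0,0,1],1],[[0,0,0],[0,0,1],1],[[0,0,0],[0,0,1],1]]';  python3 - <<'E'
from lay import *
R=tilt(-30,-1);g=np.array([495.8,-122.9,82]);deltaw(g-80*R[:,2],R);print((R[:,2]*80/30).round(3))
s=bot.capture('scene');c=cam('scene');u,v=proj(c,[495.8,-122.9,80]).astype(int);print(u,v)
# expected outline of an upright shaker
Rr2=Rr
for z in(0,115):
    for sx in(-16,16):
        for sy in(-27,27):
            p=g*[1,1,0]+Rr@np.array([sx,sy,0])+[0,0,z];cv2.circle(s,tuple(proj(c,p).round().astype(int).tolist()),0,(0,0,255),-1)
cv2.imwrite('pics/s6.png',cv2.resize(s[v-60:v+60,u-80:u+80],(640,480),interpolation=cv2.INTER_NEAREST))
E
```

```text
time: 12.85
tool_pos: [495.7, -122.9, 200.1]
tcp_rot: [3.142, 0.001, 2.643]
contact_force: [0.1, -0.7, -0.3]
grip_width: 91.9
finger_force: 0.0
target [ 531.3 -141.3  151.3] shift [ 35.6 -18.4 -48.9] units [ 1.186 -0.614 -1.629] rot units [2.051 3.862 0.168] deg [14.1  26.55  1.15] q [-0.39  0.36  1.63 -0.    1.15 -1.47]
[-1.184  0.613 -2.309]
226 164
```

View pics/s6.png

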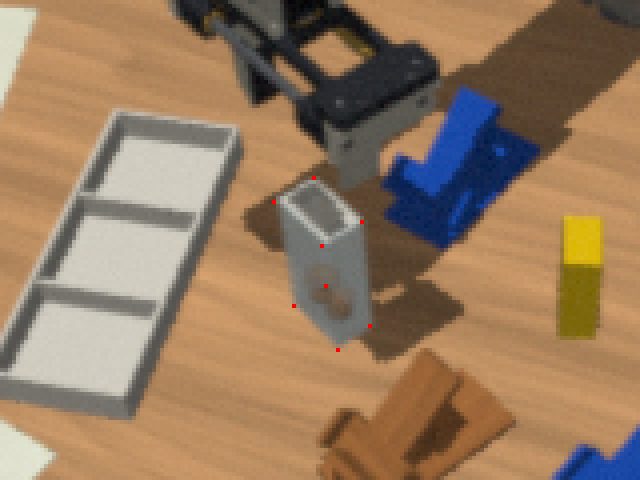

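The crop shows the shaker standing upright where expected, its corners on the red dots ((278,200) to (360,222) at the top), with the beads inside. Now the tilted retake.

```bash
python3 -m pendant '[[[0.237,-0.123,-0.32],[0.41,0.772,0.034],1],[[0.237,-0.123,-0.32],[0.41,0.772,0.034],1],[[0.237,-0.123,-0.32],[0.41,0.772,0.034],1],[[0.237,-0.123,-0.32],[0.41,0.772,0.034],1],[[0.237,-0.123,-0.32],[0.41,0.772,0.034],1],[[0,0,0],[0,0,0],1],[[-0.395,0.204,-0.77],[0,0,0],1],[[-0.395,0.204,-0.77],[0,0,0],1],[[-0.395,0.204,-0.77],[0,0,0],1],[[0,0,0],[0,0,0],1]]';  python3 - <<'E'
from lay import *
R=tilt(-30,-1);g=np.array([495.8,-122.9,82]);deltaw(g,R)
E
```

```text
time: 13.73
tool_pos: [492.1, -121.0, 80.1]
tcp_rot: [-3.138, -0.53, 2.657]
contact_force: [0.0, -0.0, -0.5]
grip_width: 92.0
finger_force: 0.0
target [ 495.8 -122.9   82. ] shift [ 3.7 -1.9  1.9] units [ 0.125 -0.062  0.063] rot units [-0.001 -0.064  0.037] deg [-0.01 -0.44  0.26] q [-0.41  0.78  1.36  0.03  1.53 -1.51]
```

```bash
python3 -m pendant '[[[0.1,-0.05,0.05],[0,-0.06,0.03],1],[[0,0,0],[0,0,0],1],[[0,0,0],[0,0,0],-1],[[0,0,0],[0,0,0],-1],[[0,0,0],[0,0,0],-1],[[0,0,0],[0,0,0],-1],[[0,0,0],[0,0,0],-1],[[0,0,0],[0,0,0],-1],[[0,0,0],[0,0,0],-1],[[0,0,0],[0,0,0],-1]]';  python3 - <<'E'
from lay import *
R=tilt(-30,-1);g=np.array([495.8,-122.9,82]);deltaw(g,R)
o=bot.get_obs();print('along rest x offset of tcp vs axis',(Rr.T@(o['tool_pos']-g)).round(1))
R=tilt(20,-1); off=Rr.T@(o['tool_pos']-np.array([495.8,-122.9,57.5]))  # tcp rel. centre, upright
off[1]=0
c5=Ro.from_rotvec([0,-np.radians(50),0]).apply(off); print(c5.round(1))
np.save('off.npy',c5)
deltaw(world(r,MID+c5+35*N+12*UP),R)
E
```

```text
time: 14.57
tool_pos: [498.8, -124.5, 84.0]
tcp_rot: [3.139, -0.517, 2.668]
contact_force: [0.6, -0.2, 0.7]
grip_width: 54.0
finger_force: 30.0
target [ 495.8 -122.9   82. ] shift [-3.   1.6 -2. ] units [-0.099  0.054 -0.068] rot units [ 0.005  0.058 -0.022] deg [ 0.04  0.4  -0.15] q [-0.41  0.78  1.34  0.03  1.54 -1.52]
along rest x offset of tcp vs axis [ 3.4 -0.1  2. ]
[-18.2   0.   19.7]
target [581.4 -21.9 125.2] shift [ 82.7 102.6  41.1] units [2.756 3.42  1.371] rot units [-3.331 -6.404 -0.03 ] deg [-22.9  -44.03  -0.21] q [-0.41  0.78  1.34  0.03  1.54 -1.52]
```

```bash
python3 -m pendant '[[[0,0,0.5],[0,0,0],-1],[[0,0,0.9],[0,0,0],-1],[[0,0,1],[0,0,0],-1],[[0,0,1],[0,0,0],-1],[[0.345,0.428,0],[-0.416,-0.8,-0.004],-1],[[0.345,0.428,0],[-0.416,-0.8,-0.004],-1],[[0.345,0.428,0],[-0.416,-0.8,-0.004],-1],[[0.345,0.428,0],[-0.416,-0.8,-0.004],-1],[[0.345,0.428,0],[-0.416,-0.8,-0.004],-1],[[0.345,0.428,0],[-0.416,-0.8,-0.004],-1]]'; python3 -m pendant '[[[0.345,0.428,0],[-0.416,-0.8,-0.004],-1],[[0.345,0.428,0],[-0.416,-0.8,-0.004],-1],[[0,0,-0.3],[0,0,0],-1],[[0,0,-0.5],[0,0,0],-1],[[0,0,-0.5],[0,0,0],-1],[[0,0,-0.4],[0,0,0],-1],[[0,0,-0.2],[0,0,0],-1],[[0,0,0],[0,0,0],-1],[[0,0,0],[0,0,0],-1],[[0,0,0],[0,0,0],-1]]';python3 - <<'E'
from lay import *
c5=np.load('off.npy');R=tilt(20,-1)
deltaw(world(r,MID+c5+35*N+12*UP),R)
t=bot.capture('top');ct=cam('top');s=bot.capture('scene');cs=cam('scene')
o=bot.get_obs();A=Ro.from_euler('xyz',o['tcp_rot']).as_matrix()
cen=np.linalg.solve(Rr,o['tool_pos']-[r[0],r[1],0])-c5; print('centre in rest frame',cen.round(1))
out=[]
for im,c in((t,ct),(s,cs)):
    u,v=proj(c,world(r,(0,0,60))).astype(int);im=im.copy()
    out.append(cv2.resize(im[v-38:v+37,u-50:u+50],(400,300),interpolation=cv2.INTER_CUBIC));print(u,v)
cv2.imwrite('pics/h7.png',np.hstack(out))
E
```

```text
time: 15.4
tool_pos: [561.3, -46.7, 186.8]
tcp_rot: [3.14, 0.138, 2.664]
contact_force: [-0.9, 0.6, -1.9]
grip_width: 53.9
finger_force: 30.0
time: 16.23
tool_pos: [582.0, -22.1, 129.6]
tcp_rot: [3.141, 0.349, 2.663]
contact_force: [0.5, 0.5, -0.8]
grip_width: 53.7
finger_force: 30.0
target [581.4 -21.9 125.2] shift [-0.6  0.2 -4.5] units [-0.019  0.007 -0.148] rot units [-0.003  0.001  0.004] deg [-0.02  0.01  0.03] q [-0.1   0.44  1.79 -0.22  0.6  -1.03]
centre in rest frame [ 24.8   0.2 110.2]
258 179
249 202
```

View pics/h7.png

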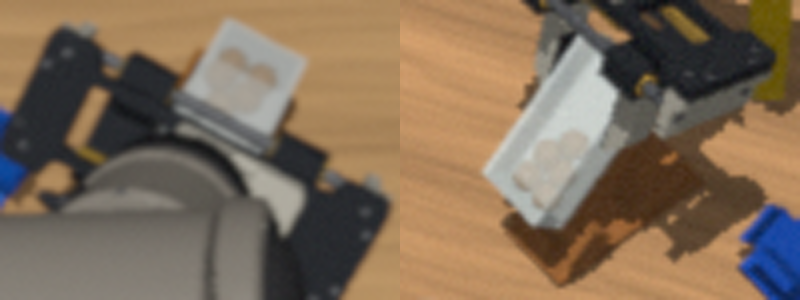

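```bash
cat > chk.py <<'E'
from lay import *
c5=np.load('off.npy');R=tilt(20,-1);o=bot.get_obs();f=Rr.T@o['contact_force']
cen=Rr.T@(o['tool_pos']-[r[0],r[1],0])-c5-MID
print('rel rest_mid: up',(cen@UP).round(1),'N',(cen@N).round(1),'y',cen[1].round(1),'force up,N,y',(f@UP).round(1),(f@N).round(1),f[1].round(1));deltaw(world(r,MID+c5),R)
E
python3 -m pendant '[[[-0.191,0.099,-0.133],[0,0,0],-1],[[-0.191,0.099,-0.133],[0,0,0],-1],[[-0.191,0.099,-0.133],[0,0,0],-1],[[-0.191,0.099,-0.133],[0,0,0],-1],[[-0.191,0.099,-0.133],[0,0,0],-1],[[0,0,0],[0,0,0],-1],[[0,0,0],[0,0,0],-1],[[0,0,0],[0,0,0],-1],[[0,0,0],[0,0,0],-1],[[0,0,0],[0,0,0],-1]]'>/dev/null; python3 chk.py;  python3 -m pendant '[[[0.104,-0.054,-0.099],[0,0,0],-1],[[0.104,-0.054,-0.099],[0,0,0],-1],[[0.104,-0.054,-0.099],[0,0,0],-1],[[0,0,0],[0,0,0],-1],[[0,0,0],[0,0,0],-1],[[0,0,0],[0,0,0],-1],[[0,0,0],[0,0,0],-1],[[0,0,0],[0,0,0],-1],[[0,0,0],[0,0,0],-1],[[0,0,0],[0,0,0],-1]]'>/dev/null; python3 chk.py
```

```text
rel rest_mid: up 26.4 N 2.2 y 0.4 force up,N,y 1.1 2.2 -1.1
target [569.6 -15.8  90.7] shift [ 16.5  -9.  -18.6] units [ 0.551 -0.299 -0.62 ] rot units [-0.004  0.001  0.001] deg [-0.03  0.    0.01] q [-0.08  0.43  1.89 -0.27  0.52 -0.96]
rel rest_mid: up 12.5 N 2.4 y 0.3 force up,N,y -3.5 3.5 0.3
target [569.6 -15.8  90.7] shift [ 7.  -4.  -9.8] units [ 0.233 -0.132 -0.327] rot units [-0.002  0.005  0.   ] deg [-0.01  0.03  0.  ] q [-0.09  0.45  1.87 -0.27  0.5  -0.96]
```

```bash
python3 -m pendant '[[[0.104,-0.054,-0.099],[0,0,0],-1],[[0.083,-0.043,-0.079],[0,0,0],-1],[[-0.01,0.005,-0.03],[0,0,0],-1],[[0,0,0],[0,0,0],-1],[[0,0,0],[0,0,0],-1],[[0,0,0],[0,0,0],-1],[[0,0,0],[0,0,0],-1],[[0,0,0],[0,0,0],-1],[[0,0,0],[0,0,0],-1],[[0,0,0],[0,0,0],-1]]'>/dev/null; python3 chk.py
```

```text
rel rest_mid: up 3.8 N 2.5 y 0.4 force up,N,y 1.0 6.6 -1.0
target [569.6 -15.8  90.7] shift [ 1.  -1.  -4.4] units [ 0.033 -0.033 -0.147] rot units [ 0.002  0.02  -0.001] deg [ 0.01  0.14 -0.01] q [-0.09  0.47  1.86 -0.27  0.49 -0.96]
```

```bash
python3 -m pendant '[[[0,0,0],[0,0,0],1],[[0,0,0],[0,0,0],1],[[0,0,0],[0,0,0],1],[[0,0,0],[0,0,0],1],[[0,0,0],[0,0,0],1],[[0,0,0],[0,0,0],1],[[-0.1,0.05,0.3],[0,0,0],1],[[-0.2,0.105,0.627],[0,0,0],1],[[-0.2,0.105,0.627],[0,0,0],1],[[-0.2,0.105,0.627],[0,0,0],1]]'; python3 - <<'E'
from lay import *
s=bot.capture('scene');cs=cam('scene');t=bot.capture('top');ct=cam('top');w=bot.capture('wrist');cw=cam('wrist');out=[]
for im,c in((s,cs),(w,cw)):
    im=im.copy()
    for e in(-57.5,57.5):
        for y in(-27,27):
            for n in(-16,16): 
                if (e<0 and n<0): continue
                cv2.circle(im,tuple(proj(c,world(r,MID+e*UP+n*N+[0,y,0])).round().astype(int).tolist()),1 if c is cw else 0,(0,0,255),-1)
    u,v=proj(c,world(r,MID)).astype(int);h=(38,50) if c is cs else (120,160);print(u,v)
    y0=max(0,min(v-h[0],384-2*h[0]));x0=max(0,min(u-h[1],512-2*h[1]))
    out.append(cv2.resize(im[y0:y0+2*h[0],x0:x0+2*h[1]],(400,300),interpolation=cv2.INTER_NEAREST))
cv2.imwrite('pics/l8.png',np.hstack(out))
R=tilt(-40,-1);deltaw(world(r,MID+50*N),R);print(bot.get_obs()['grip_width'])
E
```

```text
time: 19.67
tool_pos: [545.9, -3.3, 160.4]
tcp_rot: [3.142, 0.348, 2.663]
contact_force: [0.4, -0.4, -0.1]
grip_width: 91.4
finger_force: 0.0
246 201
259 209
target [614.3 -38.9 109.3] shift [ 67.2 -35.7 -52. ] units [ 2.241 -1.189 -1.734] rot units [4.012e+00 7.775e+00 4.000e-03] deg [2.759e+01 5.345e+01 3.000e-02] q [-0.07  0.34  1.85 -0.23  0.64 -1.  ]
91.76516984799537
```

View pics/l8.png

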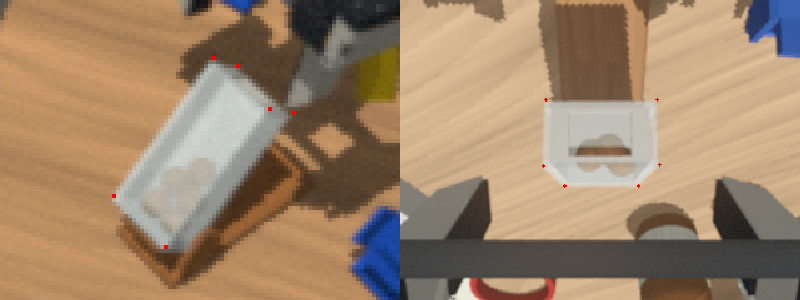

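The crop shows the shaker lying on the brown rest between the cheeks, its corners within about 2 mm of the predicted dots in both views, with the beads at the bottom end. Next is the grasp across the body.

```bash
python3 -m pendant '[[[0.291,-0.154,-0.136],[0.446,0.864,0],1],[[0.291,-0.154,-0.136],[0.446,0.864,0],1],[[0.291,-0.154,-0.136],[0.446,0.864,0],1],[[0.291,-0.154,-0.136],[0.446,0.864,0],1],[[0.291,-0.154,-0.136],[0.446,0.864,0],1],[[0.291,-0.154,-0.136],[0.446,0.864,0],1],[[0.291,-0.154,-0.136],[0.446,0.864,0],1],[[0.291,-0.154,-0.136],[0.446,0.864,0],1],[[0.291,-0.154,-0.136],[0.446,0.864,0],1],[[0,0,0],[0,0,0],1]]'; python3 - <<'E'
from lay import *
deltaw(world(r,MID+5*N),tilt(-40,-1))
E
```

```text
time: 20.65
tool_pos: [624.4, -47.2, 109.0]
tcp_rot: [-3.134, -0.724, 2.656]
contact_force: [-0.7, 0.2, -5.6]
grip_width: 91.9
finger_force: 0.0
target [588.6 -25.6  74.8] shift [-35.8  21.5 -34.2] units [-1.192  0.717 -1.141] rot units [-0.056 -0.216  0.018] deg [-0.39 -1.48  0.13] q [-0.26  1.09  0.69  0.16  2.07 -1.33]
```

```bash
python3 -m pendant '[[[0,0,0],[0,0,0],1],[[0,0,0],[0,0,0],1],[[0,0,0],[0,0,0],1],[[-0.2,0.12,-0.19],[0,-0.1,0],1],[[-0.3,0.18,-0.28],[0,-0.1,0],1],[[-0.3,0.18,-0.28],[0,0,0],1],[[-0.2,0.12,-0.2],[0,0,0],1],[[0,0,0],[0,0,0],1],[[0,0,0],[0,0,0],1],[[0,0,0],[0,0,0],1]]'; python3 - <<'E'
from lay import *
deltaw(world(r,MID+5*N),tilt(-40,-1))
o=bot.get_obs();d=Rr.T@(o['tool_pos']-world(r,MID));print('up',d@UP,'N',d@N,'y',d[1])
E
```

```text
time: 21.48
tool_pos: [595.9, -27.2, 97.0]
tcp_rot: [3.128, -0.675, 2.673]
contact_force: [0.5, -0.8, -0.5]
grip_width: 91.5
finger_force: 0.0
target [588.6 -25.6  74.8] shift [ -7.3   1.6 -22.2] units [-0.243  0.052 -0.739] rot units [ 0.008  0.21  -0.008] deg [ 0.06  1.44 -0.06] q [-0.25  0.99  0.91  0.16  1.89 -1.35]
up 8.751409335155483 N 26.598689543665408 y 1.9718300672664792
```

```bash
python3 -m pendant '[[[-0.06,0.013,-0.185],[0,0.1,0],1],[[-0.06,0.013,-0.185],[0,0.1,0],1],[[-0.06,0.013,-0.185],[0,0,0],1],[[-0.06,0.013,-0.185],[0,0,0],1],[[0,0,0],[0,0,0],1],[[0,0,0],[0,0,0],1],[[0,0,0],[0,0,0],1],[[0,0,0],[0,0,0],1],[[0,0,0],[0,0,0],1],[[0,0,0],[0,0,0],1]]'; python3 - <<'E'
from lay import *
deltaw(world(r,MID+5*N),tilt(-40,-1))
o=bot.get_obs();d=Rr.T@(o['tool_pos']-world(r,MID));print('up',d@UP,'N',d@N,'y',d[1])
E
```

```text
time: 22.32
tool_pos: [588.1, -25.6, 72.2]
tcp_rot: [-3.14, -0.701, 2.663]
contact_force: [0.7, -0.3, 0.9]
grip_width: 91.6
finger_force: 0.0
target [588.6 -25.6  74.8] shift [0.5 0.  2.6] units [0.017 0.    0.087] rot units [-0.002 -0.026 -0.005] deg [-0.01 -0.18 -0.04] q [-0.25  1.02  0.94  0.15  1.87 -1.35]
up -1.3423707623496763 N 2.7119507926333366 y -0.23203221544462538
```

```bash
cat > pour.py <<'E'
from lay import *
ty=np.load('tray.npy')
def pose(X,Y,Z,p,m):
    "mouth middle at tray (X,Y), height Z, mouth-down p deg, mouth azimuth m deg (world)"
    p,m=np.radians(p),np.radians(m);h=np.array([np.cos(m),np.sin(m),0]);k=np.array([0,0,1.])
    x=np.cos(p)*h-np.sin(p)*k;z=-np.sin(p)*h-np.cos(p)*k
    return world(ty,(X,Y,Z))-60*x,np.column_stack([x,np.cross(z,x),z])
def count():
    s=bot.capture('scene');c=cam('scene');k=4
    X,Y=np.meshgrid(np.arange(-134,134),np.arange(-52,52))
    uv=np.array([proj(c,world(ty,(a,b,12))) for a,b in zip(X.ravel(),Y.ravel())],np.float32).reshape(*X.shape,2)
    im=cv2.remap(s,uv,None,cv2.INTER_LINEAR);sat=cv2.cvtColor(im,cv2.COLOR_BGR2HSV)
    b=im.astype(int);m=((b[:,:,2]-b[:,:,0])>35).astype(np.uint8)
    n,l,st,ce=cv2.connectedComponentsWithStats(m)
    print([('x%d y%d'%(ce[i][0]-134,ce[i][1]-52),int(st[i][4])) for i in range(1,n) if st[i][4]>40]);return s,im
E
python3 -m pendant '[[[0,0,0],[0,0,0],-1],[[0,0,0],[0,0,0],-1],[[0,0,0],[0,0,0],-1],[[0,0,0],[0,0,0],-1],[[0,0,0],[0,0,0],-1],[[0,0,0],[0,0,0],-1],[[0,0,0],[0,0,0],-1],[[0.2,-0.1,0.26],[0,0,0],-1],[[0.4,-0.2,0.52],[0,0,0],-1],[[0.4,-0.2,0.6],[0,0,0],-1]]'; python3 -m pendant '[[[0.1,-0.1,0.9],[0,0,0],-1],[[0,-0.1,0.9],[0,0,0],-1],[[0,-0.1,0.9],[0,0,0],-1],[[0,0,0],[0,0,0],-1],[[0,0,0],[0,0,0],-1],[[0,0,0],[0,0,0],-1],[[0,0,0],[0,0,0],-1],[[0,0,0],[0,0,0],-1],[[0,0,0],[0,0,0],-1],[[0,0,0],[0,0,0],-1]]'; python3 - <<'E'
from pour import *
for m in(100,125):
    for p in(-40,-20): print(m,p);deltaw(*pose(88,-15,100,p,m))
im=count()[1];cv2.imwrite('pics/rect.png',im)
E
```

```text
time: 23.15
tool_pos: [617.6, -40.5, 113.0]
tcp_rot: [-3.139, -0.704, 2.663]
contact_force: [0.4, -0.2, -0.8]
grip_width: 53.6
finger_force: 30.0
time: 23.98
tool_pos: [620.8, -49.4, 193.6]
tcp_rot: [-3.139, -0.703, 2.663]
contact_force: [0.1, -0.4, -0.6]
grip_width: 54.2
finger_force: 30.0
100 -40
target [ 606.3 -333.7   61.4] shift [ -14.5 -284.3 -132.1] units [-0.484 -9.475 -4.405] rot units [-0.025 -0.037 -7.658] deg [ -0.17  -0.25 -52.65] q [-0.27  1.    0.64  0.16  2.19 -1.31]
100 -20
target [ 608.1 -344.    79.5] shift [ -12.7 -294.5 -114.1] units [-0.423 -9.817 -3.803] rot units [-2.453 -1.821 -7.573] deg [-16.86 -12.52 -52.07] q [-0.27  1.    0.64  0.16  2.19 -1.31]
125 -40
target [ 624.7 -326.1   61.4] shift [   3.9 -276.6 -132.1] units [ 0.129 -9.222 -4.405] rot units [-0.016 -0.04  -4.021] deg [ -0.11  -0.28 -27.65] q [-0.27  1.    0.64  0.16  2.19 -1.31]
125 -20
target [ 630.6 -334.6   79.5] shift [   9.8 -285.2 -114.1] units [ 0.328 -9.506 -3.803] rot units [-1.95  -2.251 -3.977] deg [-13.41 -15.47 -27.34] q [-0.27  1.    0.64  0.16  2.19 -1.31]
[]
```

```bash
python3 - <<'E'
from pour import *
for n in(12,14):
    P,R=pose(88,-15,95,-10,100);o=bot.get_obs();A=Ro.from_euler('xyz',o['tcp_rot']).as_matrix()
    print(n,((P-o['tool_pos'])/30/n).round(3),(Ro.from_matrix(R@A.T).as_rotvec()/.12/n).round(3))
E
```

```text
12 [-0.034 -0.825 -0.303] [-0.305 -0.226 -0.623]
14 [-0.029 -0.707 -0.26 ] [-0.262 -0.193 -0.534]
```

```bash
python3 -m pendant '[[[-0.029,-0.707,-0.26],[-0.262,-0.193,-0.534],-1],[[-0.029,-0.707,-0.26],[-0.262,-0.193,-0.534],-1],[[-0.029,-0.707,-0.26],[-0.262,-0.193,-0.534],-1],[[-0.029,-0.707,-0.26],[-0.262,-0.193,-0.534],-1],[[-0.029,-0.707,-0.26],[-0.262,-0.193,-0.534],-1],[[-0.029,-0.707,-0.26],[-0.262,-0.193,-0.534],-1],[[-0.029,-0.707,-0.26],[-0.262,-0.193,-0.534],-1],[[-0.029,-0.707,-0.26],[-0.262,-0.193,-0.534],-1],[[-0.029,-0.707,-0.26],[-0.262,-0.193,-0.534],-1],[[-0.029,-0.707,-0.26],[-0.262,-0.193,-0.534],-1]]'; python3 -m pendant '[[[-0.029,-0.707,-0.26],[-0.262,-0.193,-0.534],-1],[[-0.029,-0.707,-0.26],[-0.262,-0.193,-0.534],-1],[[-0.029,-0.707,-0.26],[-0.262,-0.193,-0.534],-1],[[-0.029,-0.707,-0.26],[-0.262,-0.193,-0.534],-1],[[0,0,0],[0,0,0],-1],[[0,0,0],[0,0,0],-1],[[0,0,0],[0,0,0],-1],[[0,0,0],[0,0,0],-1],[[0,0,0],[0,0,0],-1],[[0,0,0],[0,0,0],-1]]'; python3 - <<'E'
from pour import *
for a in((88,-15,95,-10,100),(88,-15,70,15,100),(88,-15,70,8,100)): print(a);deltaw(*pose(*a))
s,im=count()
E
```

```text
time: 24.87
tool_pos: [612.0, -262.8, 116.1]
tcp_rot: [-3.088, -0.319, 1.985]
contact_force: [-0.3, 0.5, -0.5]
grip_width: 53.5
finger_force: 30.0
time: 25.7
tool_pos: [609.3, -345.7, 85.4]
tcp_rot: [-3.141, -0.174, 1.746]
contact_force: [0.5, -0.8, -1.2]
grip_width: 53.9
finger_force: 30.0
(88, -15, 95, -10, 100)
target [ 608.6 -346.6   84.6] shift [-0.8 -0.9 -0.8] units [-0.025 -0.03  -0.028] rot units [ 0.008 -0.002 -0.005] deg [ 0.06 -0.01 -0.04] q [-0.67  0.87  1.03  0.12  1.37 -0.88]
(88, -15, 70, 15, 100)
target [ 608.4 -345.5   85.5] shift [-0.9  0.2  0.1] units [-0.032  0.007  0.003] rot units [-3.572 -0.634 -0.004] deg [-24.56  -4.36  -0.03] q [-0.67  0.87  1.03  0.12  1.37 -0.88]
(88, -15, 70, 8, 100)
target [ 608.6 -347.    78.4] shift [-0.7 -1.2 -7.1] units [-0.023 -0.041 -0.236] rot units [-2.57  -0.457 -0.005] deg [-17.67  -3.14  -0.03] q [-0.67  0.87  1.03  0.12  1.37 -0.88]
[]
```

```bash
python3 -m pendant '[[[0,0,0],[-0.394,-0.07,0],-1],[[0,0,0],[-0.394,-0.07,0],-1],[[0,0,0],[-0.394,-0.07,0],-1],[[0,0,0],[-0.394,-0.07,0],-1],[[0,0,0],[-0.394,-0.07,0],-1],[[0,0,0],[-0.16,-0.028,0],-1],[[0,0,0],[-0.16,-0.028,0],-1],[[0,0,0],[-0.16,-0.028,0],-1],[[0,0,0],[-0.16,-0.028,0],-1],[[0,0,0],[-0.16,-0.028,0],-1]]'; python3 -m pendant '[[[0,0,0],[-0.16,-0.028,0],-1],[[0,0,0],[-0.16,-0.028,0],-1],[[0,0,0],[-0.16,-0.028,0],-1],[[0,0,0],[-0.16,-0.028,0],-1],[[0,0,0],[-0.16,-0.028,0],-1],[[0,0,0],[0,0,0],-1],[[0,0,0],[0,0,0],-1],[[0,0,0],[0,0,0],-1],[[0,0,0],[0,0,0],-1],[[0,0,0],[0,0,0],-1]]'; python3 - <<'E'
from pour import *
deltaw(*pose(88,-15,70,15,100))
s,im=count();cv2.imwrite('pics/s9full.png',s);cv2.imwrite('pics/rect9.png',im)
u,v=proj(cam('scene'),world(ty,(40,0,60))).astype(int)
cv2.imwrite('pics/s9.png',cv2.resize(s[v-75:v+75,u-100:u+100],(800,600),interpolation=cv2.INTER_CUBIC))
E
```

```text
time: 26.58
tool_pos: [608.7, -346.9, 85.1]
tcp_rot: [-3.141, 0.165, 1.744]
contact_force: [-0.6, 0.5, -0.6]
grip_width: 53.8
finger_force: 30.0
time: 27.42
tool_pos: [608.8, -346.8, 85.2]
tcp_rot: [3.142, 0.262, 1.744]
contact_force: [0.3, 0.6, -1.1]
grip_width: 53.7
finger_force: 30.0
target [ 608.4 -345.5   85.5] shift [-0.4  1.3  0.3] units [-0.014  0.043  0.01 ] rot units [-0.003  0.     0.011] deg [-0.02  0.    0.08] q [-0.54  0.73  1.34 -0.25  0.91 -0.58]
[('x86 y25', 346)]
```

View pics/s9.png

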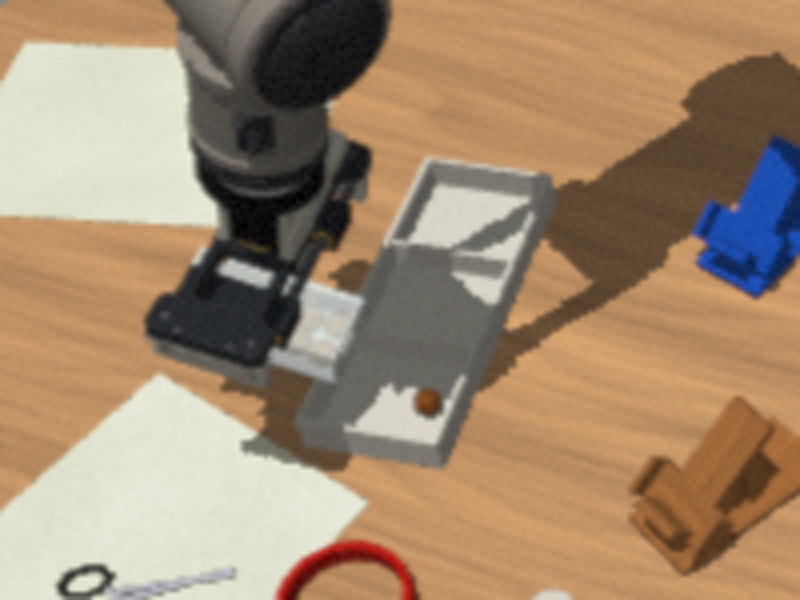

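The picture shows one bead in the far section at (427,400) and the other four bridged in the shaker. The bead counter agrees (x86, y25). Next, mouth up, shift to the middle section and tip slowly again.

```bash
python3 -m pendant '[[[-0.482,-0.083,0],[0.953,0.168,0],-1],[[-0.482,-0.083,0],[0.953,0.168,0],-1],[[-0.482,-0.083,0],[0.953,0.168,0],-1],[[-0.482,-0.083,0],[0.953,0.168,0],-1],[[-0.482,-0.083,0],[0.953,0.168,0],-1],[[-0.482,-0.083,0],[0.953,0.168,0],-1],[[0,0,0],[0,0,0],-1],[[0,0,0],[0,0,0],-1],[[0,0,0],[0,0,0],-1],[[0,0,0],[-0.788,-0.139,0],-1]]'; python3 -m pendant '[[[0,0,0],[-0.788,-0.139,0],-1],[[0,0,0],[-0.788,-0.139,0],-1],[[0,0,0],[-0.788,-0.139,0],-1],[[0,0,0],[-0.6,-0.106,0],-1],[[0,0,0],[-0.177,-0.031,0],-1],[[0,0,0],[-0.177,-0.031,0],-1],[[0,0,0],[-0.177,-0.031,0],-1],[[0,0,0],[-0.177,-0.031,0],-1],[[0,0,0],[-0.177,-0.031,0],-1],[[0,0,0],[-0.177,-0.031,0],-1]]'; python3 -c "
from pour import *
deltaw(*pose(0,-15,70,15,100));count()"; python3 -m pendant '[[[0,0,0],[-0.177,-0.031,0],-1],[[0,0,0],[-0.177,-0.031,0],-1],[[0,0,0],[-0.177,-0.031,0],-1],[[0,0,0],[-0.177,-0.031,0],-1],[[0,0,0],[-0.177,-0.031,0],-1],[[0,0,0],[0,0,0],-1],[[0,0,0],[0,0,0],-1],[[0,0,0],[0,0,0],-1],[[0,0,0],[0,0,0],-1],[[0,0,0],[0,0,0],-1]]'; python3 -c "
from pour import *
deltaw(*pose(0,-15,70,15,100));count()"
```

```text
time: 28.3
tool_pos: [522.1, -362.3, 83.2]
tcp_rot: [-3.14, -0.339, 1.743]
contact_force: [0.5, 0.3, -2.1]
grip_width: 53.9
finger_force: 30.0
time: 29.13
tool_pos: [521.9, -361.9, 84.9]
tcp_rot: [-3.141, 0.153, 1.744]
contact_force: [0.4, -0.3, -0.8]
grip_width: 54.0
finger_force: 30.0
target [ 521.6 -360.4   85.5] shift [-0.3  1.5  0.7] units [-0.011  0.051  0.022] rot units [-0.894 -0.16   0.014] deg [-6.15 -1.1   0.09] q [-0.68  0.65  1.5  -0.13  0.89 -0.78]
[('x86 y25', 344)]
time: 30.02
tool_pos: [522.0, -361.7, 85.2]
tcp_rot: [-3.141, 0.259, 1.744]
contact_force: [-0.2, -0.0, -1.0]
grip_width: 53.4
finger_force: 30.0
target [ 521.6 -360.4   85.5] shift [-0.4  1.4  0.3] units [-0.014  0.045  0.01 ] rot units [-0.022 -0.005  0.011] deg [-0.15 -0.03  0.08] q [-0.64  0.62  1.56 -0.25  0.78 -0.65]
[('x86 y25', 343)]
```

```bash
python3 -m pendant '[[[0.168,-0.951,0.259],[0,0,0],-1],[[-0.168,0.951,-0.259],[0,0,0],-1],[[0,0,0],[0,0,0],-1],[[0,0,0],[0,0,0],-1],[[0,0,0],[0,0,0],-1],[[0,0,0],[0,0,0],-1],[[0,0,0],[0,0,0],-1],[[0,0,0],[0,0,0],-1],[[0,0,0],[0,0,0],-1],[[0,0,0],[0,0,0],-1]]'; python3 -c "
from pour import *
deltaw(*pose(0,-15,70,15,100));count()"
```

```text
time: 30.9
tool_pos: [522.0, -361.6, 85.2]
tcp_rot: [-3.141, 0.259, 1.744]
contact_force: [-0.5, 0.5, -1.1]
grip_width: 53.8
finger_force: 30.0
target [ 521.6 -360.4   85.5] shift [-0.4  1.2  0.3] units [-0.013  0.041  0.011] rot units [-0.021 -0.006  0.009] deg [-0.14 -0.04  0.06] q [-0.64  0.62  1.56 -0.25  0.78 -0.65]
[('x87 y25', 344)]
```

```bash
python3 -m pendant '[[[0,0,0.09],[-0.477,-0.084,0],-1],[[0,0,0.09],[-0.477,-0.084,0],-1],[[0,0,0.09],[-0.477,-0.084,0],-1],[[0,0,0],[0,0,0],-1],[[0.157,-0.893,0.423],[0,0,0],-1],[[-0.157,0.893,-0.423],[0,0,0],-1],[[0,0,0],[0,0,0],-1],[[0,0,0],[0,0,0],-1],[[0,0,0],[0,0,0],-1],[[0,0,0],[0,0,0],-1]]'; python3 -c "
from pour import *
deltaw(*pose(0,-15,70,25,100));s,im=count();cv2.imwrite('pics/s10f.png',s)
u,v=proj(cam('scene'),world(ty,(0,0,60))).astype(int)
cv2.imwrite('pics/s10.png',np.hstack([cv2.resize(s[v-60:v+60,u-80:u+80],(480,360),interpolation=cv2.INTER_CUBIC),cv2.resize(im,(268,104)).repeat(1,0) if 0 else cv2.copyMakeBorder(im,0,256,0,0,cv2.BORDER_CONSTANT)]))"
```

```text
time: 31.78
tool_pos: [522.3, -362.0, 93.6]
tcp_rot: [3.141, 0.433, 1.744]
contact_force: [0.3, -0.0, -1.7]
grip_width: 53.7
finger_force: 30.0
target [ 521.  -356.9   95.4] shift [-1.3  5.2  1.8] units [-0.043  0.172  0.06 ] rot units [-0.024 -0.002  0.009] deg [-0.17 -0.01  0.06] q [-0.58  0.59  1.66 -0.53  0.65 -0.37]
[('x86 y25', 344)]
```

```bash
python3 -m pendant '[[[0.157,-0.893,0.423],[0,0,0],-1],[[-0.157,0.893,-0.423],[0,0,0],-1],[[0.157,-0.893,0.423],[0,0,0],-1],[[-0.157,0.893,-0.423],[0,0,0],-1],[[0,0,0],[0,0,0],-1],[[0,0,0],[0,0,0],-1],[[0,0,0],[0,0,0],-1],[[0,0,0],[0,0,0],-1],[[0,0,0],[0,0,0],-1],[[0,0,0],[0,0,0],-1]]'; python3 -c "
from pour import *
deltaw(*pose(0,-15,70,25,100));s,im=count();cv2.imwrite('pics/s10f.png',s)
u,v=proj(cam('scene'),world(ty,(0,0,60))).astype(int)
cv2.imwrite('pics/s10.png',cv2.resize(s[v-60:v+60,u-80:u+80],(800,600),interpolation=cv2.INTER_CUBIC))"
```

```text
time: 32.67
tool_pos: [522.2, -361.9, 93.6]
tcp_rot: [3.141, 0.434, 1.744]
contact_force: [-0.1, 0.2, -0.7]
grip_width: 53.9
finger_force: 30.0
target [ 521.  -356.9   95.4] shift [-1.2  5.1  1.8] units [-0.04   0.169  0.059] rot units [-0.02  -0.001  0.011] deg [-0.14 -0.01  0.07] q [-0.58  0.59  1.66 -0.53  0.65 -0.37]
[('x-3 y10', 352), ('x86 y25', 342)]
```

```bash
python3 -m pendant '[[[0,0,0],[0.895,0.158,0],-1],[[0,0,0],[0.895,0.158,0],-1],[[-0.482,-0.083,0],[0.895,0.158,0],-1],[[-0.482,-0.083,0],[0.895,0.158,0],-1],[[-0.482,-0.083,0],[0.895,0.158,0],-1],[[-0.482,-0.083,0],[0.895,0.158,0],-1],[[-0.482,-0.083,0],[0.895,0.158,0],-1],[[-0.482,-0.083,0],[0.895,0.158,0],-1],[[0,0,0],[0,0,0],-1],[[0,0,0],[0,0,0],-1]]'; python3 -c "
from pour import *
deltaw(*pose(-88,-12,72,18,120));deltaw(*pose(-88,-12,72,18,100));count()"
```

```text
time: 33.55
tool_pos: [434.2, -378.0, 92.0]
tcp_rot: [-3.138, -0.43, 1.741]
contact_force: [-0.4, 0.5, -1.0]
grip_width: 53.8
finger_force: 30.0
target [ 452.8 -364.7   90.5] shift [18.6 13.4 -1.5] units [ 0.62   0.446 -0.049] rot units [-5.854 -2.146  2.807] deg [-40.25 -14.75  19.3 ] q [-0.95  0.79  1.26  0.18  1.49 -1.17]
target [ 434.2 -371.4   90.5] shift [-0.   6.6 -1.5] units [-0.001  0.22  -0.049] rot units [-6.107 -1.091  0.035] deg [-41.99  -7.5    0.24] q [-0.95  0.79  1.26  0.18  1.49 -1.17]
[('x-3 y12', 351), ('x86 y25', 336)]
```

```bash
python3 -m pendant '[[[0.069,0.05,-0.005],[-0.65,-0.238,0.312],-1],[[0.069,0.05,-0.005],[-0.65,-0.238,0.312],-1],[[0.069,0.05,-0.005],[-0.65,-0.238,0.312],-1],[[0.069,0.05,-0.005],[-0.65,-0.238,0.312],-1],[[0.069,0.05,-0.005],[-0.65,-0.238,0.312],-1],[[0.069,0.05,-0.005],[-0.65,-0.238,0.312],-1],[[0.069,0.05,-0.005],[-0.65,-0.238,0.312],-1],[[0.069,0.05,-0.005],[-0.65,-0.238,0.312],-1],[[0.069,0.05,-0.005],[-0.65,-0.238,0.312],-1],[[0,0,0],[0,0,0],-1]]';python3 -m pendant '[[[0,0,0],[0,0,0],-1],[[0,0,0],[0,0,0],-1],[[0,0,0],[0,0,0],-1],[[0.475,-0.824,0.309],[0,0,0],-1],[[-0.475,0.824,-0.309],[0,0,0],-1],[[0.475,-0.824,0.309],[0,0,0],-1],[[-0.475,0.824,-0.309],[0,0,0],-1],[[0,0,0],[0,0,0],-1],[[0,0,0],[0,0,0],-1],[[0,0,0],[0,0,0],-1]]'; python3 -c "
from pour import *
deltaw(*pose(-88,-12,72,18,120));count()"
```

```text
time: 34.43
tool_pos: [453.5, -358.9, 92.0]
tcp_rot: [-3.139, 0.315, 2.103]
contact_force: [-0.6, 1.1, -0.7]
grip_width: 53.9
finger_force: 30.0
time: 35.27
tool_pos: [454.4, -364.4, 92.5]
tcp_rot: [-3.14, 0.315, 2.097]
contact_force: [-0.2, -0.0, -0.8]
grip_width: 53.6
finger_force: 30.0
target [ 452.8 -364.7   90.5] shift [-1.6 -0.3 -1.9] units [-0.052 -0.009 -0.064] rot units [ 0.008 -0.007 -0.016] deg [ 0.06 -0.05 -0.11] q [-0.76  0.5   1.81 -0.17  0.54 -1.15]
[('x-85 y-39', 379), ('x-131 y-29', 75), ('x-3 y12', 347), ('x87 y25', 336), ('x-117 y33', 286)]
```

```bash
python3 -m pendant '[[[0,0,0.13],[-0.44,-0.255,0],-1],[[0,0,0.13],[-0.44,-0.255,0],-1],[[0.453,-0.785,0.423],[0,0,0],-1],[[-0.453,0.785,-0.423],[0,0,0],-1],[[0.453,-0.785,0.423],[0,0,0],-1],[[-0.453,0.785,-0.423],[0,0,0],-1],[[0,0,0],[0,0,0],-1],[[0,0,0],[0,0,0],-1],[[0,0,0],[0,0,0],-1],[[0,0,0],[0,0,0],-1]]'; python3 -c "
from pour import *
deltaw(*pose(-88,-12,72,25,120));s,im=count();cv2.imwrite('pics/s10f.png',s)
u,v=proj(cam('scene'),world(ty,(0,0,40))).astype(int)
cv2.imwrite('pics/s10.png',cv2.resize(s[v-75:v+75,u-100:u+100],(800,600),interpolation=cv2.INTER_CUBIC))"
```

```text
time: 36.15
tool_pos: [454.6, -364.4, 100.5]
tcp_rot: [-3.14, 0.437, 2.097]
contact_force: [-0.7, 0.4, -1.6]
grip_width: 53.9
finger_force: 30.0
target [ 451.5 -362.3   97.4] shift [-3.1  2.1 -3.2] units [-0.104  0.069 -0.106] rot units [ 0.013 -0.004 -0.016] deg [ 0.09 -0.03 -0.11] q [-0.74  0.46  1.9  -0.35  0.38 -0.97]
[('x-85 y-39', 379), ('x-122 y10', 385), ('x-3 y12', 348), ('x86 y25', 339), ('x-117 y33', 284)]
```

```bash
python3 -m pendant '[[[0,0,0.5],[0.78,0.45,0],-1],[[0,0,0.9],[0.78,0.45,0],-1],[[0,0,0.9],[0.78,0.45,0],-1],[[0,0,0.9],[0.78,0.45,0],-1],[[0.5,0.5,0.8],[0.78,0.45,0],-1],[[0.5,0.7,0],[0.78,0.45,0],-1],[[0.5,0.7,0],[0.78,0.45,0],-1],[[0.5,0.7,0],[0.78,0.45,0],-1],[[0,0,0],[0,0,0],-1],[[0,0,0],[0,0,0],-1]]'; python3 -c "
from pour import *
deltaw(world(r,MID+60*N+20*UP),tilt(-40,-1));s,im=count()
u,v=proj(cam('scene'),world(ty,(0,80,60))).astype(int)
cv2.imwrite('pics/s10.png',cv2.resize(s[v-75:v+75,u-100:u+100],(800,600),interpolation=cv2.INTER_CUBIC))"
```

```text
time: 37.03
tool_pos: [512.7, -288.6, 201.6]
tcp_rot: [-3.135, -0.366, 2.095]
contact_force: [-0.4, -0.4, -0.9]
grip_width: 53.8
finger_force: 30.0
target [606.4 -34.8 129.8] shift [ 93.7 253.8 -71.8] units [ 3.125  8.459 -2.392] rot units [1.975 1.993 4.663] deg [13.58 13.71 32.06] q [-0.7   0.69  1.11  0.12  1.69 -1.23]
[('x-85 y-39', 385), ('x-122 y11', 373), ('x-3 y12', 366), ('x86 y25', 345), ('x-116 y33', 295)]
```

View pics/s10.png

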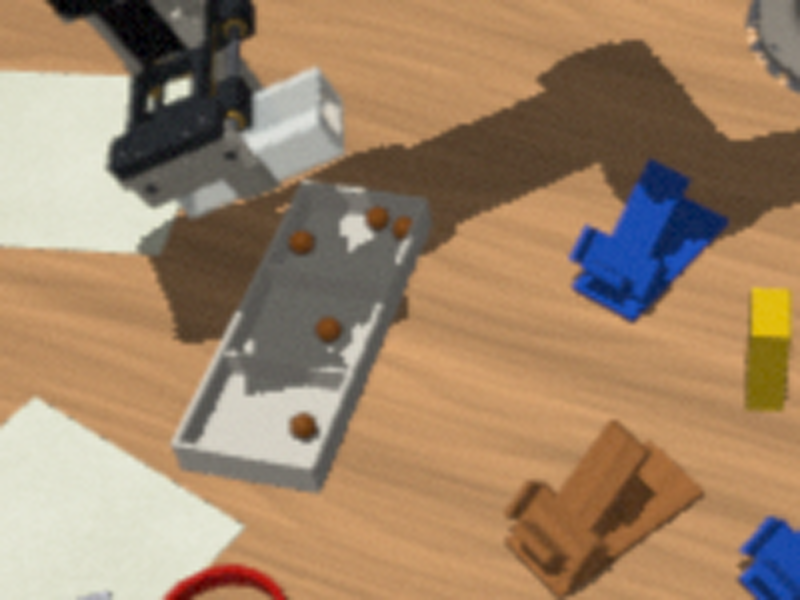

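The picture shows all five beads lying in the tray at (378,217), (402,227), (302,241), (328,328) and (302,426), which is 3/1/1 over the sections, and the shaker empty. Now I take it back to the rest.

```bash
cat > chk2.py <<'E'
from lay import *
o=bot.get_obs();f=Rr.T@o['contact_force'];d=Rr.T@(o['tool_pos']-world(r,MID-1.3*UP+2.7*N))
print('rel: up',(d@UP).round(1),'N',(d@N).round(1),'y',d[1].round(1),'force up,N,y',(f@UP).round(1),(f@N).round(1),f[1].round(1))
for u,n in((25,40),(25,2),(1,1),(0,0)): deltaw(world(r,MID+(u-1.3)*UP+(n+2.7)*N),tilt(-40,-1))
E
python3 -m pendant '[[[0.312,0.846,0],[0.198,0.2,0.466],-1],[[0.312,0.846,0],[0.198,0.2,0.466],-1],[[0.312,0.846,0],[0.198,0.2,0.466],-1],[[0.312,0.846,0],[0.198,0.2,0.466],-1],[[0.312,0.846,0],[0.198,0.2,0.466],-1],[[0.312,0.846,0],[0.198,0.2,0.466],-1],[[0.312,0.846,0],[0.198,0.2,0.466],-1],[[0.312,0.846,0],[0.198,0.2,0.466],-1],[[0.312,0.846,0],[0.198,0.2,0.466],-1],[[0.312,0.846,0],[0.198,0.2,0.466],-1]]'; python3 -m pendant '[[[0,0,0],[0,0,0],-1],[[0,0,0],[0,0,0],-1],[[0,0,-0.4],[0,0,0],-1],[[0,0,-0.6],[0,0,0],-1],[[0,0,-0.5],[0,0,0],-1],[[0,0,0],[0,0,0],-1],[[0,0,0],[0,0,0],-1],[[0,0,0],[0,0,0],-1],[[0,0,0],[0,0,0],-1],[[0,0,0],[0,0,0],-1]]'; python3 chk2.py
```

```text
time: 37.92
tool_pos: [605.6, -34.5, 204.7]
tcp_rot: [3.141, -0.696, 2.663]
contact_force: [0.5, -0.8, -1.0]
grip_width: 54.1
finger_force: 30.0
time: 38.75
tool_pos: [605.7, -35.0, 159.4]
tcp_rot: [3.141, -0.696, 2.661]
contact_force: [0.0, 0.0, -0.2]
grip_width: 54.2
finger_force: 30.0
rel: up 40.8 N 79.6 y -0.5 force up,N,y -0.2 -0.2 0.0
target [594.  -28.4 118.9] shift [-11.7   6.6 -40.5] units [-0.389  0.219 -1.349] rot units [0.006 0.013 0.02 ] deg [0.04 0.09 0.14] q [-0.26  0.97  0.78  0.16  2.06 -1.32]
target [572.3 -17.2  89.8] shift [-33.4  17.8 -69.6] units [-1.112  0.594 -2.32 ] rot units [0.006 0.013 0.02 ] deg [0.04 0.09 0.14] q [-0.26  0.97  0.78  0.16  2.06 -1.32]
target [588.1 -25.4  73.6] shift [-17.6   9.7 -85.8] units [-0.587  0.322 -2.859] rot units [0.006 0.013 0.02 ] deg [0.04 0.09 0.14] q [-0.26  0.97  0.78  0.16  2.06 -1.32]
target [588.2 -25.4  72.2] shift [-17.5   9.6 -87.2] units [-0.583  0.32  -2.906] rot units [0.006 0.013 0.02 ] deg [0.04 0.09 0.14] q [-0.26  0.97  0.78  0.16  2.06 -1.32]
```

```bash
python3 -m pendant '[[[-0.185,0.099,-0.387],[0,0,0],-1],[[-0.185,0.099,-0.387],[0,0,0],-1],[[-0.185,0.099,-0.387],[0,0,0],-1],[[-0.185,0.099,-0.387],[0,0,0],-1],[[-0.185,0.099,-0.387],[0,0,0],-1],[[-0.185,0.099,-0.36],[0,0,0],-1],[[0,0,0],[0,0,0],-1],[[0,0,0],[0,0,0],-1],[[0,0,0],[0,0,0],-1],[[0,0,0],[0,0,0],-1]]' >/dev/null; python3 chk2.py|head -1; python3 -m pendant '[[[0.1,-0.052,-0.1],[0,0,0],-1],[[0.1,-0.052,-0.1],[0,0,0],-1],[[0.1,-0.052,-0.1],[0,0,0],-1],[[0.1,-0.052,-0.1],[0,0,0],-1],[[0,0,0],[0,0,0],-1],[[0,0,0],[0,0,0],-1],[[0,0,0],[0,0,0],-1],[[0,0,0],[0,0,0],-1],[[0,0,0],[0,0,0],-1],[[0,0,0],[0,0,0],-1]]'>/dev/null; python3 chk2.py
```

```text
rel: up 25.1 N 2.3 y 0.4 force up,N,y 0.0 0.1 -0.1
rel: up 7.1 N 1.1 y 0.3 force up,N,y 0.1 0.0 0.1
target [594.  -28.4 118.9] shift [ 9.9 -5.5 41.3] units [ 0.331 -0.182  1.376] rot units [ 0.001 -0.003  0.015] deg [ 0.01 -0.02  0.1 ] q [-0.25  1.    0.96  0.15  1.86 -1.35]
target [572.3 -17.2  89.8] shift [-11.8   5.8  12.2] units [-0.392  0.192  0.406] rot units [ 0.001 -0.003  0.015] deg [ 0.01 -0.02  0.1 ] q [-0.25  1.    0.96  0.15  1.86 -1.35]
target [588.1 -25.4  73.6] shift [ 4.  -2.4 -4. ] units [ 0.133 -0.08  -0.134] rot units [ 0.001 -0.003  0.015] deg [ 0.01 -0.02  0.1 ] q [-0.25  1.    0.96  0.15  1.86 -1.35]
target [588.2 -25.4  72.2] shift [ 4.1 -2.5 -5.4] units [ 0.137 -0.082 -0.181] rot units [ 0.001 -0.003  0.015] deg [ 0.01 -0.02  0.1 ] q [-0.25  1.    0.96  0.15  1.86 -1.35]
```

```bash
python3 -m pendant '[[[0.07,-0.04,-0.08],[0,0,0],-1],[[0.06,-0.04,-0.08],[0,0,0],-1],[[0,0,0],[0,0,0],-1],[[0,0,0],[0,0,0],-1],[[0,0,0],[0,0,0],-1],[[0,0,0],[0,0,0],-1],[[0,0,0],[0,0,0],-1],[[0,0,0],[0,0,0],-1],[[0,0,0],[0,0,0],-1],[[0,0,0],[0,0,0],-1]]' >/dev/null; python3 chk2.py|head -1
```

```text
rel: up 0.4 N 0.2 y -0.1 force up,N,y -1.6 -0.3 0.2
```

Back at the taking position with hardly any contact force. Now I release and retreat along the plate normal.

```bash
python3 -m pendant '[[[0,0,0],[0,0,0],1],[[0,0,0],[0,0,0],1],[[0,0,0],[0,0,0],1],[[0,0,0],[0,0,0],1],[[0,0,0],[0,0,0],1],[[0,0,0],[0,0,0],1],[[0,0,0],[0,0,0],1],[[0.15,-0.08,0.2],[0,0,0],1],[[0.38,-0.2,0.51],[0,0,0],1],[[0.38,-0.2,0.51],[0,0,0],1]]'; python3 -m pendant '[[[0.38,-0.2,0.51],[0,0,0],1],[[0.38,-0.2,0.51],[0,0,0],1],[[0,0,0.9],[0,0,0],1],[[0,0,0.9],[0,0,0],1],[[0,0,0],[0,0,0],1],[[0,0,0],[0,0,0],1],[[0,0,0],[0,0,0],1],[[0,0,0],[0,0,0],1],[[0,0,0],[0,0,0],1],[[0,0,0],[0,0,0],1]]'; python3 - <<'E'
from pour import *
s,im=count();c=cam('scene')
# numeric check: the shaker's pixels (unsaturated) inside its modelled silhouette, and around it
q=[proj(c,world(r,MID+e*UP+n*N+[0,y,0])) for e in(-57.5,57.5) for y in(-27,27) for n in(-16,16)]
hull=cv2.convexHull(np.array(q,np.float32)).astype(np.int32);m=np.zeros(s.shape[:2],np.uint8);cv2.fillConvexPoly(m,hull,1)
b=s.astype(int);g=((b[:,:,2]-b[:,:,0])<35)&(b[:,:,0]>110)
big=cv2.dilate(m,np.ones((25,25)));ys,xs=np.nonzero(g&(big>0));M=m>0;yh,xh=np.nonzero(M)
print('grey share in silhouette',(g&M).sum()/M.sum(),'grey outside',(g&(big>0)&~M).sum(),'centroids',xs.mean(),ys.mean(),xh.mean(),yh.mean())
E
```

```text
time: 42.08
tool_pos: [615.0, -39.7, 109.4]
tcp_rot: [-3.14, -0.701, 2.661]
contact_force: [0.8, -0.2, 0.5]
grip_width: 91.6
finger_force: 0.0
time: 42.92
tool_pos: [637.8, -51.7, 192.8]
tcp_rot: [-3.141, -0.701, 2.661]
contact_force: [0.6, 0.4, 0.4]
grip_width: 91.8
finger_force: 0.0
[('x-85 y-39', 224), ('x-115 y11', 101), ('x93 y25', 108), ('x-115 y34', 248)]
grey share in silhouette 0.8068783068783069 grey outside 9 centroids 247.21103896103895 201.89285714285714 245.68694885361552 201.40917107583775
```

```bash
python3 - <<'E'
from pour import *
t=bot.capture('top');c=cam('top');X,Y=np.meshgrid(np.arange(-134,134),np.arange(-52,52))
uv=np.array([proj(c,world(ty,(a,b,12))) for a,b in zip(X.ravel(),Y.ravel())],np.float32).reshape(*X.shape,2)
b=cv2.remap(t,uv,None,cv2.INTER_LINEAR).astype(int);m=((b[:,:,2]-b[:,:,0])>35).astype(np.uint8)
n,l,st,ce=cv2.connectedComponentsWithStats(m);print([(ce[i].round()-[134,52],int(st[i][4])) for i in range(1,n) if st[i][4]>80])
print(bot.close_job())
E
```

```text
[(array([-82., -40.]), 278), (array([-120.,   11.]), 258), (array([ 0., 13.]), 244), (array([89., 22.]), 120), (array([-113.,   35.]), 221)]
the job is handed in; nothing more can be done
None
```

The job is handed in at about 43 s (no verdict was returned): all five beads lie in the tray, three, one and one over the sections; the empty shaker is back on the wooden rest, mouth end up, the gripper open and clear. The shaker was also set down once on the bare table to re-grip it.

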